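# Put a lithium cell on charge

## Robot

A 6-joint arm with a two-finger parallel gripper is mounted at the origin on the work surface. World frame = base frame: x ahead of the robot, y to its left, z up, the work surface at z = 0. Lengths are in m, angles in degrees, forces in N, time in s.
With the tool pointing down it reaches from about 0.35 to 0.875 m from the base axis. Payload 4.2 kg.
Tool frame: the origin (TCP) lies midway between the tips of the shut fingers; the grasp point (between the pads) lies 19 mm behind it; z points along the fingers, y is the line along which they close (so a half turn about z gives the same grasp; the last joint's range is limited). The gripper opens to 87 mm and grips with 3 to 60 N. Pads are 19 mm wide; open, the fingers measure 117 mm over their backs; the gripper's body (75 mm by 190 mm) begins 51 mm behind the grasp point.
Start: joints at [-53.938, 22.042, 0.453, 0, -68.411, -14.817], TCP at [0.226, -0.582, 0.223] pointing down, gripper open.
Joint ranges: [-179.83, 179.83], [-69.29, 118.12], [-61.27, 80.66], [-181.25, 117.63], [-171.15, -9.14], [-177.46, 177.46]. Speed limits (degrees/s): [159.86, 159.86, 180, 180, 180, 180].

## Interface

Orientations are given as a 3x3 rotation matrix whose columns are the frame's x, y, z axes.
In Python, from station import sense, capture, finish_job, silhouettes, landmark_of gives the robot as it stands.
- The arm moves only by the tool step_arm, never from a script. Its arguments are lists of equal length, an entry for each row: "linear": the shift along the tool's x, y, z in mm, a list of three; "delta_rot": the turn, a rotation vector about the tool's x, y, z in rad, a list of three; "grip": the finger opening in mm, from 0 to 87. A call has 1 to 10 rows; each row shifts and turns the commanded pose from where the row before left it, along the tool's axes as they then stand; what a row does not reach is not made up. A row lasts 1/8 s, in which the tool goes at most 62.5 mm and 10.7 degrees, less where a joint would pass 70% of its speed; a pose out of reach is approached as far as the arm can. A call with a gripper value outside its range is refused whole. The fingers move at their own pace and stop on an object; the grip force is fixed at half the most. Time passes only in rows, so rows that do not move let the fingers close. It gives the time, the measured TCP pose, the force, the opening and the grip force at its end, in the units of the state.
- sense(): the state, without advancing time (a new reading comes with each control period).
- capture(name): name is "side" or "top" or "wrist"; returns a dict with "img" (420x560x3 uint8, red, green, blue), "fx", "fy", "cx", "cy" (pixels), "world_to_cam" (4x4, takes a point from world to camera coordinates); the wrist camera has in their place "mount" (4x4, takes a point from camera to tool coordinates, whose origin is the TCP and whose axes are the flange's). Camera axes: x right, y up, looking along -z (the intrinsics and any distortion apply to the point x, -y, -z); pixel columns grow to the right and rows downward; lengths in m; the calibration is good to about 2 mm. A picture is of the moment at which its call begins: read the wrist's pose just before it. There is no depth.
- finish_job(): hands the job in; it is judged then, once.
Trained networks look in the newest picture that a camera, given by its name, has taken for a name from the list of things; names that differ only in an ending like _2 or _b are one class to them, and where a whole thing is asked for, a point or a joint stands for the part that bears it (a point fixed in the world has none). Each returns a list of dicts, best first, with "score" (0 to 1); they miss things now and then, are a little off and sometimes report something else, mostly with a low value. They report only what shows in the picture. A call takes as long as a camera call. They do not tell look-alikes from the thing itself.
- silhouettes(camera, label): "mask" (420x560 bool, what is visible of it) and "point" ([column, row] in pixels, amid what is visible of it).
- landmark_of(camera, label): "point" ([column, row] in pixels: a listed point, or the origin of a listed thing).
The state is a dict: "time_s": time; "joints": joint angles; "joint_velocities": joint speeds; "effort": joint torques, N m; "tcp_pos": TCP position; "ee_rot": TCP orientation; "wrist_force": force on the tool from outside, world axes, zero at the start; "moment": the same for the moment, N m; "gripper_width": opening from 0.0 (shut) to 1.0 (fully open); "gripper_force": force on a finger pad.
Only numpy, scipy, OpenCV 4.12 (cv2) and the standard library are available. Lean on these libraries where they do the work, as an engineer would, in place of code of your own. Each camera call takes 0.05 s, during which the arm holds its last target. There are 200 camera calls.

## Task

Take the loose large cell from the rack and put it on charge in the charger's empty bay: flat end against the coil spring, press it back, roll the button end down past the retaining lip, and ease it forward so that it lies fully home under the lip. Go gently, do not crush the spring or strain the lip, and leave the other cells and everything else on the bench where they are.

Things in the scene. Friction and masses are not known exactly. Their poses are not given: they have to be found in the camera images.
- cell: Loose large lithium cell to charge: white cylinder, diameter 21 mm, body 68.5 mm long, 70 g, lying in a rack groove. One end is flat steel; the other has a black shoulder and a steel button 6.4 mm across, 1.8 mm proud. Origin on the axis, mid-body (34.25 mm from each body end); x points along it to the button. Take it round the middle: rack and bay rests lie under it, within its width, sides free.
- button (a point): Centre of the end face of the cell's button, 36 mm from cell along its x.
- rack: Aluminium rack fixed to the bench, 100 x 210 x 6 mm, origin under its centre. Three half-round grooves (black rests) run along its x, 72 mm apart in y, holding the large cell and two smaller ones in any order. The large cell's axis is 24.5 mm above the bench.
- charger: Black charger block fixed to the bench, 150 (x) x 236 (y) x 30 mm tall, origin under its centre. On top three like bays with grey cradles side by side, 72 mm apart in y; two hold charged cells, one is empty.
- bay: The charger's empty bay. Origin on the charger's top (30 mm over the bench), below the middle of a cell that is home; x from spring to lip, z up. Its grey cradle (spring, end walls, lip) is clipped in tight, up to 7 mm off towards spring or lip; no reading shows this, it must be felt. Fixed black floor, top at z 4 mm, and rests. Over 22 N on spring, walls and lip together does damage.
- bay_home (a point): Where the cell's cell origin lies when home, but for the cradle's offset: 19.5 mm above bay's x axis, axes as bay. Home, the body spans x -34.25 to +34.25 mm from here (underside 10.5 mm below), its button on the contact wall. Let go while still pressed back, the cell is thrown against that wall: ease it forward first.
- bay_spring (a point): Centre of the coil spring's free tip (10 mm domed steel cap), but for the offset: on the axis, x -29.25 mm from bay_home. 12 mm behind it the spring wall, 30 wide, top 6 mm above the axis. 1.1 N per mm: 5 mm, 5.5 N when home. It must be pressed 9.5 to 11.5 mm, 10.5 to 12.5 N, for the button to pass the lip (12: flat end meets the wall); hold that, rolling it down.
- bay_lip (a point): Middle of the retaining lip's inner top edge, but for the offset: x +30, z +15.5 mm from bay_home. Lip 26 wide, 3 thick, 6 mm in from the contact wall (36 wide, top at cell top); it overhangs a home cell's shoulder by 4 mm, 2 mm above it. A level cell cannot pass: set the flat end in low (lower edge 8 mm above home) at the spring, button end tilted up 25 to 28 degrees over the lip.
- lip (a joint): Bend of the stiff, brittle plastic tab that carries the lip, rad; 0 at rest, + towards the outside. At its edge it gives 1 mm (0.045 rad) for 3.5 N sideways or 5.5 N down; more strains it. It is no snap: the cell is to pass it without pushing it aside.
- full_b: Bystander: a charged cell, same build as cell, lying home in another bay of the charger; origin at the middle of its body
- full_c: Bystander: a second charged cell, same build, home in the remaining bay; origin at the middle of its body
- small_a: Bystander: a smaller cell, 14.4 mm thick and 50 mm long, lying in another groove of the rack; origin at the middle of its body
- small_b: Bystander: a second small cell of the same kind in the rack; origin at the middle of its body
- jar: Bystander: white jar of polishing paste with a black screw cap, 48 mm across, 50 mm tall, standing; origin under its centre
- stone: Bystander: square polishing stone, brick-brown stick 100 x 13 x 13 mm, lying; origin under its centre
- collet_nut: Bystander: steel collet nut, 28 mm across, 26 mm tall, standing; origin under its centre
Not all that is in view belongs to the job. Leave any orange or purple look-alike of the cell alone. Of the things shaped like the rack, the aluminium one is meant.

How it is judged (in metres and radians):
On the way, in this order (a step that is already met when the one before it is completed fails the run):
1. the large cell is lifted out of the rack (height (world z) of cell above 0.06 m), for 0.1 s.
2. the cell, set in the bay with its button end on the lip side, is pressed with more than 5 N (contact force between cell and bay above 5 N and x of button in the frame of bay above 0.015 m and z of cell in the frame of bay below 0.055 m), for 0.1 s.
At the end, for the whole second after the job is handed in: The large cell lies at rest home in the empty bay, button to the lip: axis no more than 2 mm above or 3 mm below or beside home, in line within 0.05 rad, its button face 28.5 to 43.5 mm lipwards of the bay's middle, the spring pressing on it (over 2 N of contact with the bay) (z of cell in the frame of bay between 0.0165 and 0.0215 m and y of cell in the frame of bay between -0.003 and 0.003 m and x of button in the frame of bay between 0.0285 and 0.0435 m and angle between the x axis of cell and the x axis of bay, either way round below 0.05 rad and contact force between cell and bay above 2 N and linear speed of cell below 0.01 m/s); the robot touches nothing.
It fails at once if the cell presses on the bay (spring, end walls and lip together) with more than 22 N (contact force between cell and bay above 22 N).
It fails at once if the retaining lip is bent by more than 0.045 rad either way (1 mm at its edge; some 3.5 N sideways or 5.5 N down) (value of joint lip above 0.045 rad or value of joint lip below -0.045 rad).
It fails at once if a charged cell in the charger is moved by more than 6 mm (distance of any of full_b, full_c from where it was at the start of the episode above 0.006 m).
It fails at once if a small cell or another bystander is moved by more than 20 mm (distance of any of small_a, small_b, jar, stone, collet_nut from where it was at the start of the episode above 0.02 m).
It also fails if it takes over 64 s, if anything falls off the work surface, if the arm or the gripper's body presses on something with over 40 N, if the wrist force passes 120 N, or if a joint passes its speed limit or range.

## Working session

There is one attempt and no reset: what is moved stays moved. The work goes in short steps, Python scripts to look and compute and a tool call to move; the robot and the scene stay as the last step left them, time stands still between calls to the robot, and variables do not carry over. Pictures are saved under pics/ and viewed, at most 10 in all, crops included, and the job is handed in when it is done.

Besides the shell and the picture viewer there is one more tool, called after "Emit:" by a JSON object that holds its "name" and its "arguments". step_arm: Moves the arm, as the interface text tells. Its arguments: {"type":"object","properties":{"linear":{"type":"array"},"delta_rot":{"type":"array"},"grip":{"type":"array"}},"required":["linear","delta_rot","grip"]}

```bash
mkdir -p pics
cat > h.py <<'E'
import numpy as np, cv2
from station import sense, capture, finish_job, silhouettes, landmark_of
def ray(c,p,s=None):
    K=np.array([[c['fx'],0,c['cx']],[0,c['fy'],c['cy']],[0,0,1]])
    d=np.linalg.inv(K)@[p[0],p[1],1]; d=np.array([d[0],-d[1],-d[2]])
    if 'mount' in c:
        T=np.eye(4);T[:3,:3]=s['ee_rot'];T[:3,3]=s['tcp_pos'];T=T@c['mount']
    else: T=np.linalg.inv(c['world_to_cam'])
    return T[:3,3],T[:3,:3]@d
def atz(c,p,z,s=None):
    o,d=ray(c,p,s); return o+d*(z-o[2])/d[2]
def tri(rs):
    A=0;b=0
    for o,d in rs:
        d=d/np.linalg.norm(d);P=np.eye(3)-np.outer(d,d);A=A+P;b=b+P@o
    return np.linalg.solve(A,b)
E
python3 - <<'E'
from h import *
np.set_printoptions(precision=4,suppress=True)
s=sense();print(s['tcp_pos'],s['ee_rot'],s['wrist_force'])
cs={}
for n in ['top','side']:
    c=cs[n]=capture(n);cv2.imwrite(f'pics/{n}0.png',c['img'][:,:,::-1])
    print(n,[k for k in c], np.linalg.inv(c['world_to_cam'])[:3])
Z={'cell':.0245,'button':.0245,'rack':0,'charger':0,'bay':.03,'bay_home':.0495,'bay_spring':.0495,'bay_lip':.065,'full_b':.0495,'small_a':.02,'jar':0,'stone':0,'collet_nut':0}
for l,z in Z.items():
    for n in cs:
        for r in landmark_of(n,l)[:4]: print(l,n,round(r['score'],2),np.round(r['point'],1),atz(cs[n],r['point'],z))
E
```

```text
[ 0.2263 -0.5819  0.2215] [[-0.9321 -0.3622 -0.0009]
 [-0.3622  0.9321  0.002 ]
 [ 0.0001  0.0022 -1.    ]] [0.349  0.0275 0.0325]
top ['img', 'fx', 'fy', 'cx', 'cy', 'world_to_cam'] [[ 0.0018  0.9851 -0.1717  0.2578]
 [-1.      0.0023  0.0029  0.0219]
 [ 0.0032  0.1717  0.9851  1.3904]]
side ['img', 'fx', 'fy', 'cx', 'cy', 'world_to_cam'] [[-0.9533  0.2352 -0.1895  0.3092]
 [-0.3019 -0.7229  0.6216  0.6267]
 [ 0.0092  0.6497  0.7601  0.8212]]
cell top 0.66 [138.8 181.5] [0.552  0.3902 0.0245]
cell top 0.61 [184.2 189.6] [0.5297 0.2652 0.0245]
cell top 0.52 [178.3 151.3] [0.6377 0.285  0.0245]
cell side 0.7 [222.  327.8] [0.5301 0.2685 0.0245]
cell side 0.69 [180.  395.5] [0.55   0.4056 0.0245]
cell side 0.62 [153.8 321.1] [0.6567 0.2948 0.0245]
cell side 0.59 [206.3 318.8] [0.5652 0.2603 0.0245]
button top 0.66 [144.4 193.7] [0.518  0.3733 0.0245]
button top 0.64 [190.6 178. ] [0.5622 0.2487 0.0245]
button top 0.44 [192.  154.9] [0.6275 0.2468 0.0245]
button top 0.39 [340.2 189.3] [ 0.5316 -0.1611  0.0245]
button side 0.89 [172.5 308.2] [0.6356 0.2594 0.0245]
button side 0.87 [205.6
[... 1143 characters left out ...]

small_a top 0.4 [208.8 200.9] [0.4993 0.1979 0.02  ]
small_a side 0.54 [245.8 300.2] [0.5096 0.1977 0.02  ]
small_a side 0.46 [273.9 279.5] [0.4724 0.1357 0.02  ]
jar top 0.71 [390.1 205.8] [ 0.4902 -0.3017  0.    ]
jar top 0.7 [285.9 228.3] [ 0.4269 -0.013   0.    ]
jar side 0.86 [312.1 235.3] [ 0.4317 -0.0132  0.    ]
jar side 0.62 [205.6 318.5] [0.5746 0.2489 0.    ]
jar side 0.3 [195.4 222.3] [0.6941 0.0325 0.    ]
stone top 0.64 [282.7 181.5] [ 0.5583 -0.0044  0.    ]
stone top 0.4 [391.  204.8] [ 0.4931 -0.3043  0.    ]
stone side 0.66 [251.7 228.7] [0.566  0.0106 0.    ]
collet_nut top 0.49 [272.7 133.2] [0.6983 0.0239 0.    ]
collet_nut side 0.69 [197.2 221.4] [0.6913 0.0288 0.    ]
```

```bash
python3 -c "
import cv2
a=cv2.imread('pics/top0.png')[110:270,110:430];cv2.imwrite('pics/a.png',cv2.resize(a,(800,400),interpolation=3))
b=cv2.imread('pics/side0.png')[90:420,100:420];cv2.imwrite('pics/b.png',cv2.resize(b,(582,600),interpolation=3))"
```

```text
(no output)
```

View pics/a.png

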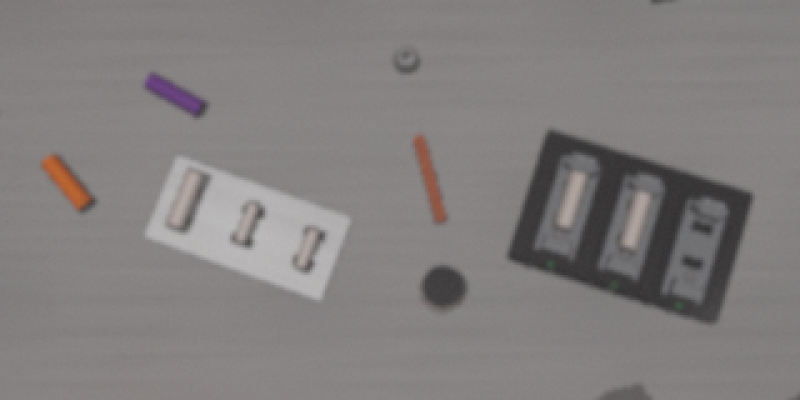

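View pics/b.png

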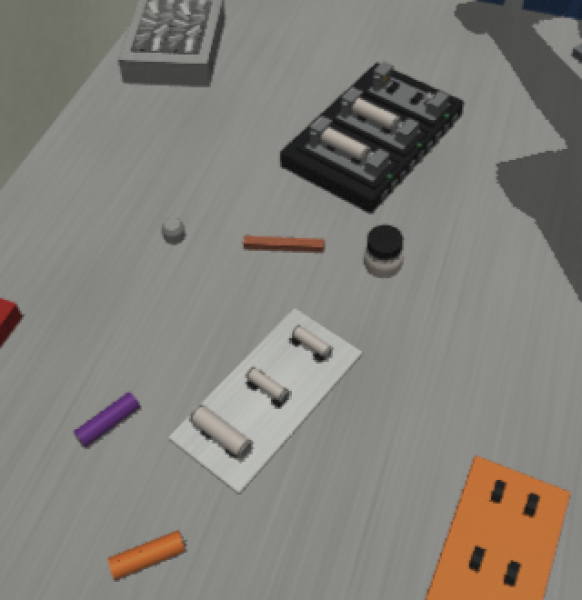

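```bash
cat >> h.py <<'E'
from scipy.spatial.transform import Rotation as Ro
def frame(yaw,tilt=0):  # tool x = -u (u: cell axis to button), button raised by tilt (deg)
    y=np.radians(yaw);u=np.array([np.cos(y),np.sin(y),0]);z=np.array([0,0,-1.]);x=-u
    R=np.c_[x,np.cross(z,x),z]
    return R@Ro.from_euler('y',-tilt,degrees=True).as_matrix()
def rows(p,R,n,s=None,P0=None):
    s=s or sense(); p0,R0=P0 if P0 else (np.array(s['tcp_pos']),np.array(s['ee_rot']))
    rv=Ro.from_matrix(R0.T@R).as_rotvec()
    lin=[];Rk=R0
    for k in range(n):
        lin.append(np.round(Rk.T@(np.array(p)-p0)/n*1e3,1).tolist()); Rk=Rk@Ro.from_rotvec(rv/n).as_matrix()
    print('LIN',lin); print('ROT',np.round(rv/n,4).tolist(),'x',n)
E
python3 - <<'E'
from h import *
np.set_printoptions(precision=4,suppress=True)
c={n:capture(n) for n in ['top','side']}
def yaw(n,l,z,near):
    for r in silhouettes(n,l)[:5]:
        m=r['mask'].astype(np.uint8); q=atz(c[n],r['point'],z)
        if np.hypot(*(q[:2]-near))>.05 or m.sum()<10: continue
        ys,xs=np.nonzero(m); P=np.array([atz(c[n],(x,y),z)[:2] for x,y in zip(xs,ys)])
        k=cv2.minAreaRect((P*1e3).astype(np.float32)); w,v=np.linalg.eigh(np.cov(P.T))
        print(n,l,round(r['score'],2),'rect',np.round(k[0],1),np.round(k[1],1),round(k[2],1),'pca',v[:,1],np.degrees(np.arctan2(v[1,1],v[0,1])), np.sqrt(w))
for n in c:
    yaw(n,'cell',.03,[.53,.267]); yaw(n,'rack',.006,[.5,.2]); yaw(n,'charger',.03,[.5,-.22])
print('cell',tri([ray(c['top'],(184.2,189.6)),ray(c['side'],(222,327.8))]))
print('btn',tri([ray(c['top'],(190.6,178)),ray(c['side'],(205.6,316.4))]))
print('home',tri([ray(c['top'],(391,206.2)),ray(c['side'],(320.7,139.3))]))
w=capture('wrist'); print(w['mount'],w['fx'])
rows([.525,.268,.17],frame(-24),18)
E
```

```text
top cell 0.67 rect [530.8 265.9] [19.5 69.3] 69.5 pca [-0.9405  0.3399] 160.13196742918691 [0.0056 0.0195]
top rack 0.92 rect [503.8 200.3] [208.1  99.7] 70.4 pca [0.3217 0.9468] 71.2320355540732 [0.0301 0.059 ]
top charger 0.78 rect [ 502.  -218.4] [240.  158.1] 72.2 pca [0.2903 0.9569] 73.12512064564834 [0.0517 0.0739]
side cell 0.69 rect [530.5 269. ] [23.4 75.1] 69.9 pca [-0.9293  0.3693] 158.32646424857816 [0.0063 0.0211]
side rack 0.75 rect [504.8 201.8] [210.3 100.2] 69.9 pca [0.3333 0.9428] 70.52910370659568 [0.0298 0.0604]
cell [0.5311 0.2662 0.0194]
btn [0.5681 0.2511 0.0141]
home [ 0.4853 -0.296   0.0347]
[[ 0.      0.9568  0.2906  0.08  ]
 [ 1.      0.0001 -0.0003 -0.    ]
 [-0.0003  0.2906 -0.9568 -0.1619]
 [ 0.      0.      0.      1.    ]] 360.11666779429686
LIN [[-32.6, 38.0, 2.9], [-30.9, 39.4, 2.9], [-29.1, 40.7, 2.9], [-27.3, 42.0, 2.9], [-25.4, 43.1, 2.9], [-23.5, 44.2, 2.9], [-21.6, 45.2, 2.9], [-19.6, 46.1, 2.9], [-17.5, 46.9, 2.9], [-15.4, 47.6, 2.9], [-13.3, 48.3, 2.9], [-11.2, 48.8, 2.9], [-9.1, 49.3, 2.9], [-6.9, 49.6, 2.9], [-4.7, 49.9, 2.9], [-2.5, 50.0, 2.9], [-0.3, 50.1, 2.9], [1.9, 50.0, 2.9]]
ROT [-0.0, -0.0, 0.0439] x 18
```

```bash
python3 -c "
from h import *
rows([.53,.267,.16],frame(-20),18)"
```

```text
LIN [[-32.8, 37.9, 3.5], [-31.3, 39.2, 3.5], [-29.7, 40.4, 3.5], [-28.0, 41.5, 3.5], [-26.4, 42.6, 3.5], [-24.6, 43.6, 3.5], [-22.9, 44.6, 3.5], [-21.1, 45.5, 3.5], [-19.2, 46.3, 3.5], [-17.4, 47.0, 3.5], [-15.5, 47.7, 3.5], [-13.6, 48.2, 3.5], [-11.6, 48.8, 3.5], [-9.7, 49.2, 3.5], [-7.7, 49.5, 3.5], [-5.7, 49.8, 3.5], [-3.7, 50.0, 3.5], [-1.7, 50.1, 3.5]]
ROT [-0.0, -0.0, 0.04] x 18
```

Emit:
{"name": "step_arm", "arguments": {"linear": [[-32.8,37.9,3.5],[-31.3,39.2,3.5],[-29.7,40.4,3.5],[-28.0,41.5,3.5],[-26.4,42.6,3.5],[-24.6,43.6,3.5],[-22.9,44.6,3.5],[-21.1,45.5,3.5],[-19.2,46.3,3.5]], "delta_rot": [[0,0,0.04],[0,0,0.04],[0,0,0.04],[0,0,0.04],[0,0,0.04],[0,0,0.04],[0,0,0.04],[0,0,0.04],[0,0,0.04]], "grip": [50,50,50,50,50,50,50,50,50]}}

```text
time_s: 2.98
tcp_pos: [0.3787, -0.1562, 0.1914]
ee_rot: [[-1.0, -0.01, 0.001], [-0.01, 1.0, -0.0], [-0.001, -0.0, -1.0]]
wrist_force: [1.0, -0.2, -0.6]
gripper_width: 0.573
gripper_force: 0.0
```

Emit:
{"name": "step_arm", "arguments": {"linear": [[-17.4,47.0,3.5],[-15.5,47.7,3.5],[-13.6,48.2,3.5],[-11.6,48.8,3.5],[-9.7,49.2,3.5],[-7.7,49.5,3.5],[-5.7,49.8,3.5],[-3.7,50.0,3.5],[-1.7,50.1,3.5],[0,0,0]], "delta_rot": [[0,0,0.04],[0,0,0.04],[0,0,0.04],[0,0,0.04],[0,0,0.04],[0,0,0.04],[0,0,0.04],[0,0,0.04],[0,0,0.04],[0,0,0]], "grip": [50,50,50,50,50,50,50,50,50,50]}}

```text
time_s: 4.22
tcp_pos: [0.5308, 0.27, 0.1586]
ee_rot: [[-0.941, 0.339, 0.0], [0.339, 0.941, -0.0], [-0.0, -0.0, -1.0]]
wrist_force: [-1.0, -0.2, 0.2]
gripper_width: 0.572
gripper_force: 0.0
```

Run:
```python
from h import *
np.set_printoptions(precision=4,suppress=True)
s=sense();c=capture('wrist');cv2.imwrite('pics/w1.png',c['img'][:,:,::-1])
print(s['time_s'],s['tcp_pos'],s['wrist_force'],s['joints'])
for l in ['cell','button']:
    for r in landmark_of('wrist',l)[:3]: print(l,round(r['score'],2),np.round(r['point'],1),atz(c,r['point'],.0245,s))
for r in silhouettes('wrist','cell')[:2]:
    ys,xs=np.nonzero(r['mask']); P=np.array([atz(c,(x,y),.0245,s)[:2] for x,y in zip(xs,ys)])
    k=cv2.minAreaRect((P*1e3).astype(np.float32));print(r['score'],r['point'],k)
```

```text
4.225 [0.5308 0.27   0.1586] [-0.9943 -0.2182  0.1644] [  42.5243   22.1598   -9.0835    0.0085  -58.759  -152.3671]
cell 0.78 [435.2 168.3] [0.5493 0.3979 0.0245]
cell 0.61 [339.6 306.3] [0.6469 0.2847 0.0245]
cell 0.57 [277.3 202.5] [0.5325 0.2645 0.0245]
button 0.96 [401.1 148.2] [0.5235 0.3754 0.0245]
button 0.77 [303.4 299.2] [0.6283 0.2553 0.0245]
button 0.61 [279.4 238.9] [0.5644 0.2548 0.0245]
0.81 [435.2, 166.8] ((549.4624633789062, 396.7174377441406), (74.56602478027344, 20.310712814331055), 40.60285568237305)
0.68 [317.7, 294.1] ((627.1123046875, 270.97149658203125), (25.969039916992188, 8.304442405700684), 70.15679931640625)
```

View pics/w1.png

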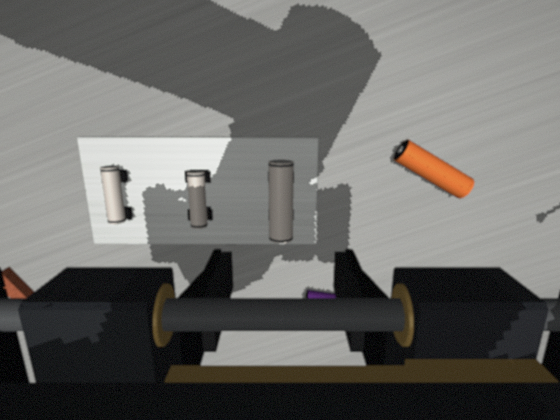

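```bash
python3 -c "
import cv2,numpy as np
a=cv2.imread('pics/w1.png')[145:260,230:330];a=cv2.resize(a,(500,575),interpolation=2)
b=cv2.imread('pics/side0.png')[300:350,190:250];b=cv2.resize(b,(300,250),interpolation=2)
o=np.zeros((575,800,3),np.uint8);o[:,:500]=a;o[:250,500:]=b
o=np.clip(o*1.6,0,255).astype(np.uint8);cv2.imwrite('pics/z1.png',o)"
```

```text
(no output)
```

View pics/z1.png

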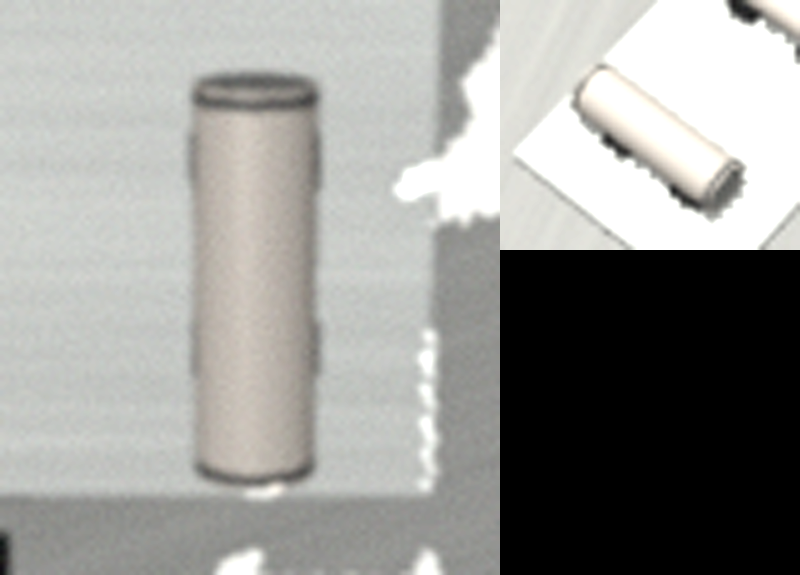

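Run:
```python
from h import *
np.set_printoptions(precision=4,suppress=True)
s=sense();c=capture('wrist')
a=atz(c,(280.8,164),.034,s);b=atz(c,(280.8,239),.034,s)
print(a,b,(a+b)/2,np.linalg.norm(a-b),atz(c,(280.8,205),.0245,s))
p=atz(c,(280.8,203),.0245,s)
R=s['ee_rot'];print('tool shift',R.T@(np.array([p[0],p[1],.0125])-s['tcp_pos'])*1e3)
```

```text
[0.4999 0.2754 0.034 ] [0.5605 0.2532 0.034 ] [0.5302 0.2643 0.034 ] 0.06455770079235502 [0.5347 0.2626 0.0245]
tool shift [ -4.1221  -1.5921 147.168 ]
```

Emit:
{"name": "step_arm", "arguments": {"linear": [[0,-1.6,40],[0,0,40],[0,0,35],[0,0,20],[0,0,12],[0,0,0],[0,0,0],[0,0,0],[0,0,0],[0,0,0]], "delta_rot": [[0,0,0],[0,0,0],[0,0,0],[0,0,0],[0,0,0],[0,0,0],[0,0,0],[0,0,0],[0,0,0],[0,0,0]], "grip": [50,50,50,50,50,50,30,15,10,10]}}

```text
time_s: 5.72
tcp_pos: [0.5304, 0.2666, 0.0132]
ee_rot: [[-0.94, 0.342, 0.002], [0.342, 0.94, 0.002], [-0.001, 0.003, -1.0]]
wrist_force: [0.5, 1.0, 0.2]
gripper_width: 0.234
gripper_force: 30.0
```

Emit:
{"name": "step_arm", "arguments": {"linear": [[0,0,0],[0,0,0],[0,0,-15],[0,0,-30],[0,0,-40],[0,0,-40],[0,0,-10],[0,0,0],[0,0,0]], "delta_rot": [[0,0,0],[0,0,0],[0,0,0],[0,0,0],[0,0,0],[0,0,0],[0,0,0],[0,0,0],[0,0,0]], "grip": [10,10,10,10,10,10,10,10,10]}}

```text
time_s: 6.85
tcp_pos: [0.5284, 0.2647, 0.1457]
ee_rot: [[-0.939, 0.343, -0.003], [0.343, 0.939, -0.002], [0.002, -0.003, -1.0]]
wrist_force: [0.3, -0.7, -1.4]
gripper_width: 0.23
gripper_force: 30.0
```

Run:
```python
from h import *
np.set_printoptions(precision=4,suppress=True)
s=sense();c=capture('wrist')
print(s['time_s'],s['tcp_pos'],s['ee_rot'],s['wrist_force'],s['moment'],s['gripper_width']*87,s['gripper_force'])
t=capture('side')
cv2.imwrite('pics/g1.png',np.hstack([cv2.resize(c['img'][150:390,150:410],(400,369)),cv2.resize(t['img'][200:380,150:345],(400,369))])[:,:,::-1])
rows([.475,-.286,.19],frame(-17.5),16)
```

```text
6.85 [0.5284 0.2647 0.1457] [[-0.9395  0.3427 -0.0035]
 [ 0.3427  0.9395 -0.0024]
 [ 0.0025 -0.0034 -1.    ]] [ 0.2849 -0.6625 -1.4101] [-0.0004 -0.0624 -0.0108] 19.96801366384714 29.997596740722656
LIN [[-8.6, -33.5, -2.7], [-8.5, -33.5, -2.7], [-8.4, -33.6, -2.7], [-8.3, -33.6, -2.7], [-8.3, -33.6, -2.7], [-8.2, -33.6, -2.7], [-8.1, -33.6, -2.7], [-8.0, -33.7, -2.7], [-7.9, -33.7, -2.7], [-7.8, -33.7, -2.7], [-7.7, -33.7, -2.7], [-7.6, -33.8, -2.7], [-7.5, -33.8, -2.7], [-7.4, -33.8, -2.7], [-7.3, -33.8, -2.8], [-7.2, -33.8, -2.8]]
ROT [-0.0002, -0.0001, -0.0027] x 16
```

View pics/g1.png

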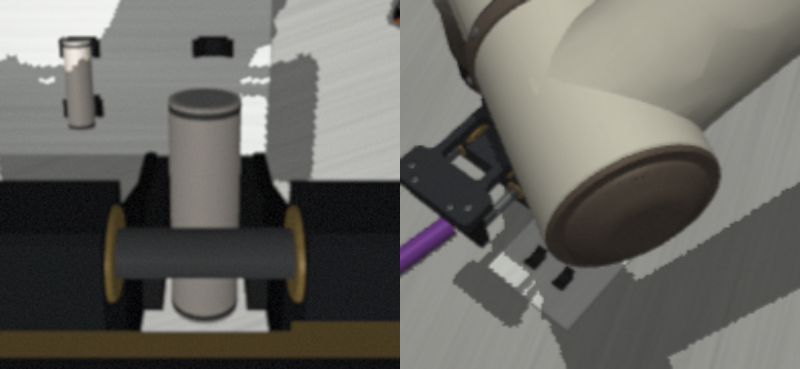

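Run:
```python
from h import *
s=sense();print(s['tcp_pos'])
rows([.523,-.254,.19],frame(-17.5),12)
```

```text
[0.52874756 0.2649359  0.14578109]
LIN [[-14.3, -40.8, -3.6], [-14.2, -40.9, -3.6], [-14.0, -40.9, -3.6], [-13.9, -41.0, -3.6], [-13.7, -41.0, -3.6], [-13.6, -41.1, -3.6], [-13.4, -41.1, -3.6], [-13.3, -41.2, -3.6], [-13.1, -41.2, -3.7], [-13.0, -41.2, -3.7], [-12.8, -41.3, -3.7], [-12.7, -41.3, -3.7]]
ROT [-0.0003, -0.0002, -0.0037] x 12
```

Emit:
{"name": "step_arm", "arguments": {"linear": [[-14.3,-40.8,-10],[-14.2,-40.9,-10],[-14.0,-40.9,-10],[-13.9,-41.0,-10],[-13.7,-41.0,-4],[-13.6,-41.1,0],[-13.4,-41.1,0],[-13.3,-41.2,0],[-13.1,-41.2,0],[-13.0,-41.2,0]], "delta_rot": [[0,0,-0.0037],[0,0,-0.0037],[0,0,-0.0037],[0,0,-0.0037],[0,0,-0.0037],[0,0,-0.0037],[0,0,-0.0037],[0,0,-0.0037],[0,0,-0.0037],[0,0,-0.0037]], "grip": [10,10,10,10,10,10,10,10,10,10]}}

```text
time_s: 8.2
tcp_pos: [0.524, -0.1682, 0.1905]
ee_rot: [[-0.952, 0.307, -0.002], [0.307, 0.952, 0.0], [0.002, -0.001, -1.0]]
wrist_force: [0.7, 0.2, -0.1]
gripper_width: 0.232
gripper_force: 30.0
```

Emit:
{"name": "step_arm", "arguments": {"linear": [[-12.8,-41.3,0],[-12.7,-41.3,0],[0,0,0],[0,0,0],[0,0,0]], "delta_rot": [[0,0,-0.0037],[0,0,-0.0037],[0,0,0],[0,0,0],[0,0,0]], "grip": [10,10,10,10,10]}}

```text
time_s: 8.82
tcp_pos: [0.5237, -0.2523, 0.1913]
ee_rot: [[-0.954, 0.299, -0.001], [0.299, 0.954, 0.0], [0.001, 0.0, -1.0]]
wrist_force: [0.1, -0.4, 0.1]
gripper_width: 0.231
gripper_force: 30.0
```

Run:
```python
from h import *
np.set_printoptions(precision=4,suppress=True)
s=sense();c=capture('wrist');cv2.imwrite('pics/w2.png',c['img'][:,:,::-1])
print(s['time_s'],s['tcp_pos'],s['ee_rot'],s['wrist_force'],s['moment'],s['joints'])
Z={'bay':.03,'bay_home':.0495,'bay_spring':.0495,'bay_lip':.065,'full_b':.0495,'button':.0495}
for l,z in Z.items():
    for r in landmark_of('wrist',l)[:3]: print(l,round(r['score'],2),np.round(r['point'],1),atz(c,r['point'],z,s))
for r in silhouettes('wrist','charger')[:1]:
    ys,xs=np.nonzero(r['mask']); P=np.array([atz(c,(x,y),.03,s)[:2] for x,y in zip(xs,ys)])
    print(r['score'],cv2.minAreaRect((P*1e3).astype(np.float32)))
```

```text
8.825 [ 0.5237 -0.2523  0.1913] [[-0.9543  0.2988 -0.0007]
 [ 0.2988  0.9543  0.0003]
 [ 0.0008  0.0001 -1.    ]] [ 0.1256 -0.3505  0.1122] [-0.037   0.0134 -0.0097] [ -9.776   19.2038  -8.5341  -0.0106 -62.3053 -97.6065]
bay 0.91 [235.4 164.7] [ 0.4875 -0.2857  0.03  ]
bay 0.56 [227.3 203.2] [ 0.5193 -0.305   0.03  ]
bay 0.4 [230.1 167.5] [ 0.4884 -0.2912  0.03  ]
bay_home 0.9 [231.4 165.1] [ 0.4844 -0.2856  0.0495]
bay_spring 0.84 [225.  131.2] [ 0.4562 -0.2811  0.0495]
bay_lip 0.73 [227.2 202.3] [ 0.5107 -0.2966  0.065 ]
bay_lip 0.57 [279.4 346.8] [ 0.6589 -0.2979  0.065 ]
full_b 0.9 [314.4 165.8] [ 0.506  -0.2185  0.0495]
full_b 0.66 [396.6 168.4] [ 0.5291 -0.1523  0.0495]
button 0.67 [280.5 346.7] [ 0.6705 -0.3006  0.0495]
0.9 ((504.17352294921875, -219.62071228027344), (234.33924865722656, 150.1007843017578), 72.02562713623047)
```

View pics/w2.png

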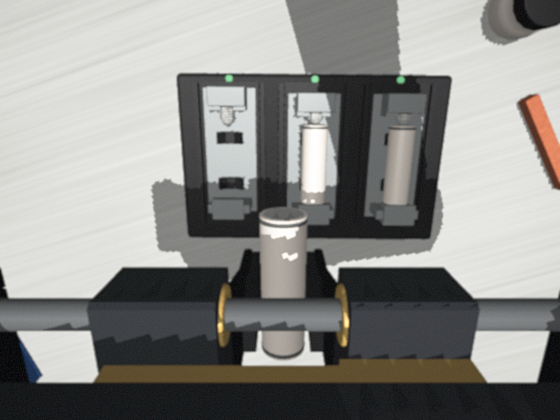

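Run:
```python
from h import *
np.set_printoptions(precision=4,suppress=True)
s=sense();c=capture('wrist');R=np.array(s['ee_rot']);t=np.array(s['tcp_pos']);print(t,c['cx'],c['cy'])
u=np.array([np.cos(np.radians(-17.9)),np.sin(np.radians(-17.9)),0]);v=np.array([-u[1],u[0],0])
for n,p,z in [('flat face ctr',(284,214.3),t[2]+.012),('cell mid',(283.3,330),t[2]+.0225),('spring',(227,113),.0495),('rest1',(230,138),.042),('rest2',(231,183),.042),('lipblk',(231,207),.065),('spwall',(227,98),.0555),('fullmid top',(314.5,165),.060),('full out top',(399,168),.060),('led1',(229,78),.03),('led2',(315,78),.03),('led3',(400.5,79),.03)]:
    q=atz(c,p,z,s);print(n,'tool',R.T@(q-t)*1e3,'u,v',q@u,q@v)
print('tcp u,v',t@u,t@v)
g=cv2.cvtColor(c['img'],cv2.COLOR_RGB2GRAY)
cv2.imwrite('pics/z2.png',np.hstack([cv2.resize(c['img'][85:225,190:270],(340,595),interpolation=2),cv2.resize(c['img'][195:265,230:340],(460,595//2),interpolation=2).repeat(2,0)[:595] if 0 else cv2.copyMakeBorder(cv2.resize(c['img'][195:265,230:340],(455,290),interpolation=2),0,305,0,0,cv2.BORDER_CONSTANT)])[:,:,::-1])
```

```text
[ 0.5237 -0.2531  0.1917] 282.77932201720836 209.76193655144255
flat face ctr tool [ 32.413    0.5964 -12.006 ] u,v 0.5437594771440669 -0.07951272493292211
cell mid tool [-18.8856   0.2953 -22.4964] u,v 0.5950568354272633 -0.07940149507051811
spring tool [ 70.1885 -45.3976 142.1474] u,v 0.5063840777837656 -0.12580161967255024
rest1 tool [ 49.3555 -44.8876 149.6513] u,v 0.5272137274913031 -0.12512367998562562
rest2 tool [ 10.1506 -45.6731 149.6587] u,v 0.5664237094333243 -0.12559359991466776
lipblk tool [ -5.1846 -43.155  126.6616] u,v 0.5817338630300302 -0.12295338367087814
spwall tool [ 81.8368 -43.9856 136.1453] u,v 0.49472371327938425 -0.12448371097362854
fullmid top tool [ 29.2812  26.1378 131.6585] u,v 0.5467124904278094 -0.05393990860603663
full out top tool [ 26.7915  95.741  131.6622] u,v 0.5486419768457248 0.015681064143543973
led1 tool [ 98.1372 -45.3352 161.6422] u,v 0.4784394478853997 -0.1259631657794434
led2 tool [ 98.1386  27.3338 161.6456] u,v 0.4778532816394225 -0.053296499870931255
led3 tool [ 97.3446  99.6656 161.6492] u,v 0.4780652824915994 0.019039264753247187
tcp u,v 0.57617845061199 -0.07984766414773496
```

View pics/z2.png

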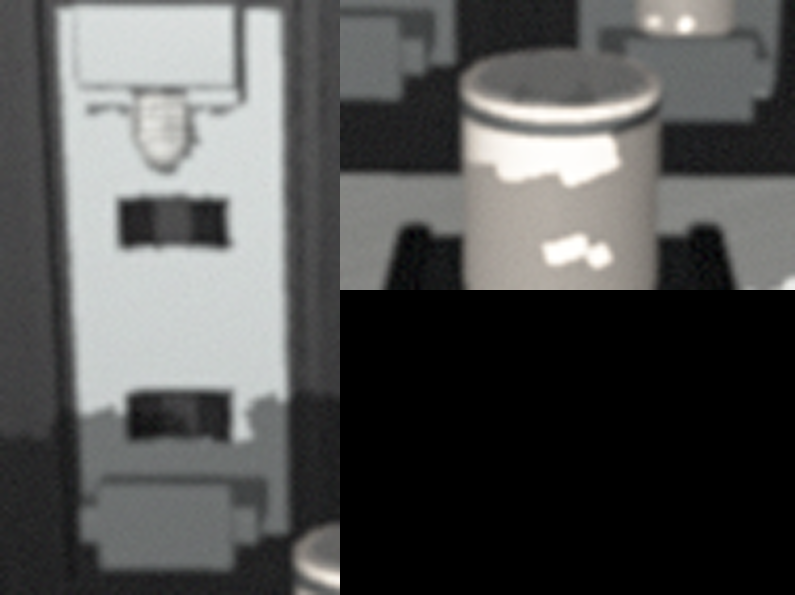

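```bash
cat >> h.py <<'E'
YAW=-17.9; U=np.array([np.cos(np.radians(YAW)),np.sin(np.radians(YAW)),0]);V=np.array([-U[1],U[0],0]);W=np.array([0,0,1.])
HOME=.5472*U-.1248*V+.0495*W
C=np.array([-1.8,.3,-11.7])/1e3
def pose(th,xe,ze,off=0):  # flat end's lower edge (xe,ze) mm rel. bay_home, tilt th deg -> TCP, R
    t=np.radians(th);c,s=np.cos(t),np.sin(t)
    x=xe+34.25*c-10.5*s+off; z=ze+34.25*s+10.5*c
    R=frame(YAW,th); return HOME+(x*U+z*W)/1e3-R@C, R
def where(s,off=0):
    R=np.array(s['ee_rot']);q=np.array(s['tcp_pos'])+R@C-HOME
    u=-R[:,0];th=np.degrees(np.arcsin(u[2]));t=np.radians(th)
    x,z=q@U*1e3-off,q@W*1e3
    return dict(th=round(th,2),yaw=round(np.degrees(np.arctan2(u[1],u[0])),2),xe=round(x-34.25*np.cos(t)+10.5*np.sin(t),2),ze=round(z-34.25*np.sin(t)-10.5*np.cos(t),2),y=round(q@V*1e3,2),Fu=round(np.dot(s['wrist_force'],U),2),Fv=round(np.dot(s['wrist_force'],V),2),Fz=round(s['wrist_force'][2],2),My=round(np.dot(s['moment'],V),3),t=round(s['time_s'],2),gw=round(s['gripper_width']*87,2))
def limits(th,ze):
    t=np.radians(th);c,s=np.cos(t),np.sin(t)
    lo=-41.25+max(0,(6-ze))*np.tan(t) if ze+21*c>6 else -41.25
    P=[]
    for a0,a1,b0,b1 in [(0,68.5,0,21),(68.5,70.3,7.3,13.7)]:
        a,b=np.meshgrid(np.linspace(a0,a1,60),np.linspace(b0,b1,60));P.append(np.c_[(a*c-b*s).ravel(),(a*s+b*c).ravel()+ze])
    P=np.vstack(P);m=(P[:,1]>12)&(P[:,1]<16);hi=30-P[m,0].max() if m.any() else 99
    return round(lo,2),round(hi,2)
def comp(th,xe,ze):
    t=np.radians(th);return round(-34.25-xe+(5-ze*np.sin(t))/np.cos(t),2)
E
python3 - <<'E'
from h import *
np.set_printoptions(precision=4,suppress=True)
s=sense();c=capture('wrist');print(where(s))
for n,p,z,e in [('lip',(229,198.3),.065,30),('wall',(227,105.3),.0555,-41.25),('tip',(228.6,125),.0495,-29.25),('rest1',(231,137.5),.04,0),('rest2',(232.4,182.6),.04,0)]:
    q=atz(c,p,z,s)-HOME;print(n,q@U*1e3-e,q@V*1e3)
for th,ze in [(27,-2.5),(24,-2.5),(21,-2.5),(18,-2.5),(15,-2.5),(12,-3.5),(9,-5),(6,-7),(3,-8.7),(1,-10),(0,-10.5)]:
    lo,hi=limits(th,ze);print(th,ze,lo,hi,'d at lo+.7',comp(th,lo+.7,ze),'d at hi-.5',comp(th,hi-.5,ze))
p,R=pose(26.5,-22,40);print('pre',p);rows(p,R,8)
E
```

```text
{'th': np.float64(0.01), 'yaw': np.float64(-17.45), 'xe': np.float64(-3.46), 'ze': np.float64(143.33), 'y': np.float64(45.17), 'Fu': np.float64(0.28), 'Fv': np.float64(-0.65), 'Fz': np.float64(0.1), 'My': np.float64(0.04), 't': 9.28, 'gw': 20.11}
lip -2.986118565361231 0.35311732329158657
wall -5.684615943902713 0.03328609679315918
tip -2.0293758930279893 -0.11771252132046175
rest1 -20.22138256261176 0.17929543399865047
rest2 19.292540129271963 0.08589059677454342
27 -2.5 -36.92 -6.21 d at lo+.7 8.86 d at hi-.5 -20.65
24 -2.5 -37.47 -11.37 d at lo+.7 9.11 d at hi-.5 -15.79
21 -2.5 -37.99 -17.69 d at lo+.7 9.36 d at hi-.5 -9.74
18 -2.5 -38.49 -26.31 d at lo+.7 9.61 d at hi-.5 -1.37
15 -2.5 -38.97 -36.17 d at lo+.7 9.87 d at hi-.5 8.27
12 -3.5 -39.23 -36.71 d at lo+.7 10.14 d at hi-.5 8.82
9 -5 -39.51 -38.29 d at lo+.7 10.41 d at hi-.5 10.39
6 -7 -39.88 -38.69 d at lo+.7 10.69 d at hi-.5 10.7
3 -8.7 -40.48 -37.49 d at lo+.7 10.99 d at hi-.5 9.2
1 -10 -40.97 -38.12 d at lo+.7 11.2 d at hi-.5 9.55
0 -10.5 -41.25 99 d at lo+.7 11.3 d at hi-.5 -127.75
pre [ 0.4895 -0.2896  0.1029]
LIN [[2.7, -5.6, 11.1], [3.4, -5.6, 10.9], [4.0, -5.6, 10.7], [4.6, -5.6, 10.5], [5.2, -5.6, 10.2], [5.7, -5.6, 9.9], [6.3, -5.6, 9.5], [6.8, -5.6, 9.1]]
ROT [0.0002, -0.0578, 0.0009] x 8
```

Run:
```python
from h import *
import functools
L=functools.lru_cache(None)(limits)
ths=list(range(27,0,-1));best=[]
for z0 in (0,-1,-2.5,-4):
  for t0 in range(10,27,2):
    for t1 in range(0,t0,2):
        Z=[round(float(np.interp(t,[t1,t0],[-10.5,z0])),1) for t in ths]
        # final must be reached by t=0; window
        w=[(L(t,z)[1]-L(t,z)[0]) for t,z in zip(ths,Z)]
        best.append((round(min(w),2),z0,t0,t1))
best.sort(reverse=True);print(best[:8])
_,z0,t0,t1=best[0]
for t in ths[::2]:
    z=round(float(np.interp(t,[t1,t0],[-10.5,z0])),1);print(t,z,L(t,z))
```

```text
[(np.float64(1.2), 0, 10, 0), (np.float64(1.17), -1, 12, 0), (np.float64(1.17), -1, 10, 2), (np.float64(1.17), -2.5, 10, 2), (np.float64(1.17), -2.5, 10, 0), (np.float64(1.16), 0, 14, 0), (np.float64(1.16), 0, 12, 2), (np.float64(1.16), 0, 12, 0)]
27 0.0 (np.float64(-38.19), np.float64(-1.03))
25 0.0 (np.float64(-38.45), np.float64(-3.67))
23 0.0 (np.float64(-38.7), np.float64(-7.41))
21 0.0 (np.float64(-38.95), np.float64(-11.19))
19 0.0 (np.float64(-39.18), np.float64(-16.11))
17 0.0 (np.float64(-39.42), np.float64(-22.18))
15 0.0 (np.float64(-39.64), np.float64(-29.44))
13 0.0 (np.float64(-39.86), np.float64(-36.74))
11 0.0 (np.float64(-40.08), np.float64(-37.24))
9 -1.0 (np.float64(-40.14), np.float64(-37.27))
7 -3.1 (np.float64(-40.13), np.float64(-38.89))
5 -5.2 (np.float64(-40.27), np.float64(-39.06))
3 -7.3 (np.float64(-40.55), np.float64(-37.57))
1 -9.4 (np.float64(-40.98), np.float64(-38.14))
```

Emit:
{"name": "step_arm", "arguments": {"linear": [[2.7,-5.6,11.1],[3.4,-5.6,10.9],[4.0,-5.6,10.7],[4.6,-5.6,10.5],[5.2,-5.6,10.2],[5.7,-5.6,9.9],[6.3,-5.6,9.5],[6.8,-5.6,9.1],[0,0,0],[0,0,0]], "delta_rot": [[0,-0.0578,0.001],[0,-0.0578,0.001],[0,-0.0578,0.001],[0,-0.0578,0.001],[0,-0.0578,0.001],[0,-0.0578,0.001],[0,-0.0578,0.001],[0,-0.0578,0.001],[0,0,0],[0,0,0]], "grip": [10,10,10,10,10,10,10,10,10,10]}}

```text
time_s: 10.58
tcp_pos: [0.4915, -0.2909, 0.1057]
ee_rot: [[-0.851, 0.305, 0.427], [0.275, 0.952, -0.132], [-0.447, 0.005, -0.894]]
wrist_force: [-0.4, 0.3, 0.1]
gripper_width: 0.228
gripper_force: 30.0
```

Run:
```python
from h import *
s=sense();c=capture('wrist');t=capture('side');print({k:float(v) for k,v in where(s).items()})
cv2.imwrite('pics/w3.png',np.hstack([cv2.resize(c['img'][100:400,130:430],(400,400)),cv2.resize(t['img'][80:220,240:380],(400,400))])[:,:,::-1])
```

```text
{'th': 26.57, 'yaw': -17.92, 'xe': -19.61, 'ze': 42.75, 'y': -0.7, 'Fu': -0.49, 'Fv': 0.2, 'Fz': 0.08, 'My': 0.958, 't': 10.57, 'gw': 19.82}
```

View pics/w3.png

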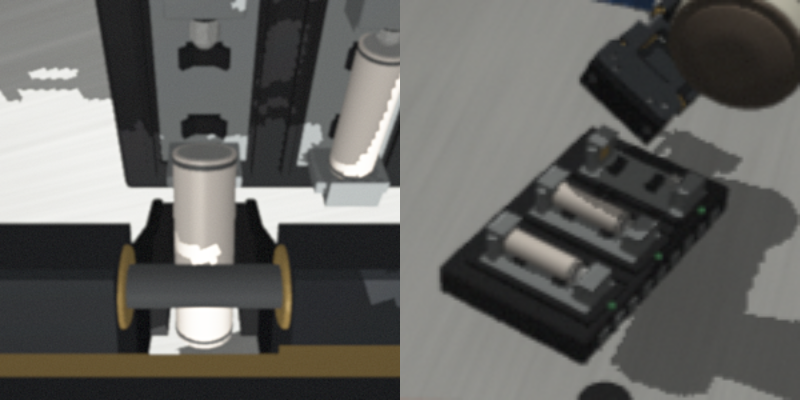

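Run:
```python
from h import *
p,R=pose(26.5,-21,-1.5);rows(p,R,8)
```

```text
LIN [[2.6, 0.0, 4.9], [2.6, 0.0, 4.9], [2.6, 0.0, 4.9], [2.6, 0.0, 4.9], [2.6, 0.0, 4.9], [2.6, 0.1, 4.9], [2.6, 0.1, 4.9], [2.6, 0.1, 4.9]]
ROT [0.0007, 0.0001, -0.0001] x 8
```

Emit:
{"name": "step_arm", "arguments": {"linear": [[2.6,0,4.9],[2.6,0,4.9],[2.6,0,4.9],[2.6,0,4.9],[2.6,0.1,4.9],[2.6,0.1,4.9],[2.6,0.1,4.9],[2.6,0.1,4.9],[0,0,0],[0,0,0]], "delta_rot": [[0,0,0],[0,0,0],[0,0,0],[0,0,0],[0,0,0],[0,0,0],[0,0,0],[0,0,0],[0,0,0],[0,0,0]], "grip": [10,10,10,10,10,10,10,10,10,10]}}

```text
time_s: 11.92
tcp_pos: [0.4889, -0.2965, 0.0681]
ee_rot: [[-0.858, 0.297, 0.419], [0.278, 0.955, -0.107], [-0.431, 0.025, -0.902]]
wrist_force: [0.0, 0.4, -1.0]
gripper_width: 0.231
gripper_force: 30.0
```

```bash
cat > st.py <<'E'
from h import *
print({k:float(v) for k,v in where(sense()).items()})
E
python3 st.py; python3 -c "
from h import *
p,R=pose(26.5,-27,-1.5);rows(p,R,6)"
```

```text
{'th': 25.56, 'yaw': -17.94, 'xe': -20.67, 'ze': 5.65, 'y': -7.1, 'Fu': -0.08, 'Fv': 0.35, 'Fz': -0.96, 'My': 0.966, 't': 11.93, 'gw': 20.13}
LIN [[1.5, 1.1, 0.6], [1.5, 1.1, 0.6], [1.5, 1.1, 0.5], [1.5, 1.1, 0.5], [1.5, 1.1, 0.5], [1.5, 1.1, 0.5]]
ROT [0.0046, -0.0027, -0.0001] x 6
```

```bash
python3 -c "
from h import *
s=sense();print(np.round(s['joints'],1),np.round(s['joint_velocities'],2),np.round(s['effort'],1),np.round(s['ee_rot'],3),s['tcp_pos'],s['wrist_force'],s['moment'])
c=capture('wrist');t=capture('side')
cv2.imwrite('pics/w4.png',np.hstack([cv2.resize(c['img'][100:400,130:430],(400,400)),cv2.resize(t['img'][60:200,240:380],(400,400))])[:,:,::-1])"
```

```text
[-15.3  18.9 -36.3  -2.7  -9.2 -89.8] [ 0.11 -0.28 -0.02  0.09 -0.    0.05] [ -0.  -29.9  12.4   2.6   0.9   0. ] [[-0.858  0.297  0.419]
 [ 0.278  0.955 -0.107]
 [-0.431  0.025 -0.902]] [ 0.48886619 -0.29648317  0.0680621 ] [ 0.02999619  0.35350995 -0.95731688] [ 0.17805066  0.95774668 -0.00550609]
```

View pics/w4.png

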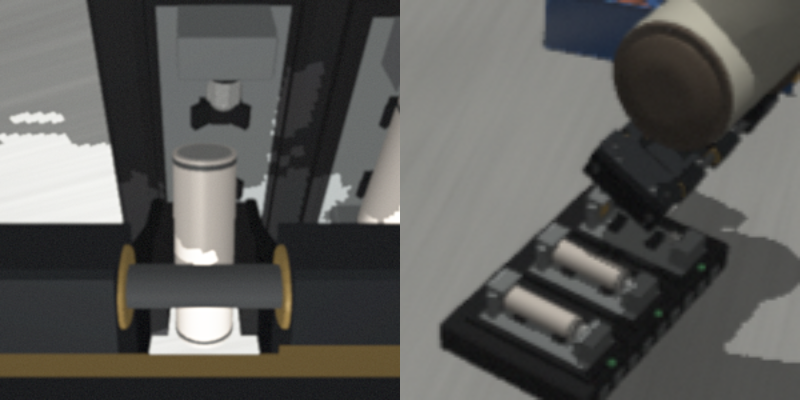

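Run:
```python
from h import *
p,R=pose(0,-15,60);print(p);rows(p,R,6)
P0=(p,R);p2=np.array([.5304,.2666,.10]);R2=frame(-20);rows(p2,R2,12,P0=P0)
```

```text
[ 0.49886747 -0.29259337  0.1083    ]
LIN [[-4.1, 1.3, -5.4], [-3.7, 1.2, -5.7], [-3.3, 1.2, -6.0], [-2.8, 1.2, -6.2], [-2.4, 1.2, -6.4], [-1.9, 1.1, -6.6]]
ROT [0.0045, 0.0744, 0.0009] x 6
LIN [[11.8, 45.2, 0.7], [12.0, 45.1, 0.7], [12.1, 45.1, 0.7], [12.2, 45.0, 0.7], [12.4, 45.0, 0.7], [12.5, 45.0, 0.7], [12.6, 44.9, 0.7], [12.8, 44.9, 0.7], [12.9, 44.8, 0.7], [13.1, 44.8, 0.7], [13.2, 44.8, 0.7], [13.3, 44.7, 0.7]]
ROT [0.0, 0.0, 0.0031] x 12
```

Emit:
{"name": "step_arm", "arguments": {"linear": [[-4.1,1.3,-5.4],[-3.7,1.2,-5.7],[-3.3,1.2,-6.0],[-2.8,1.2,-6.2],[-2.4,1.2,-6.4],[-1.9,1.1,-6.6],[0,0,0],[0,0,0]], "delta_rot": [[0.0045,0.0744,0.001],[0.0045,0.0744,0.001],[0.0045,0.0744,0.001],[0.0045,0.0744,0.001],[0.0045,0.0744,0.001],[0.0045,0.0744,0.001],[0,0,0],[0,0,0]], "grip": [10,10,10,10,10,10,10,10]}}

```text
time_s: 13.02
tcp_pos: [0.4979, -0.2923, 0.1076]
ee_rot: [[-0.951, 0.308, -0.001], [0.308, 0.951, 0.001], [0.001, 0.001, -1.0]]
wrist_force: [-0.3, 0.3, 0.1]
gripper_width: 0.231
gripper_force: 30.0
```

Run:
```python
from h import *
s=sense();print(s['tcp_pos'],np.round(s['ee_rot'],3).tolist(),np.round(s['joints'],1))
rows(np.array([.5304,.2666,.09]),frame(-20),12)
```

```text
[ 0.49794315 -0.29233171  0.10762085] [[-0.951, 0.308, -0.001], [0.308, 0.951, 0.001], [0.001, 0.001, -1.0]] [-14.4  23.6 -15.1  -0.  -51.3 -93.5]
LIN [[11.8, 45.1, 1.5], [11.9, 45.1, 1.5], [12.0, 45.1, 1.5], [12.2, 45.0, 1.5], [12.3, 45.0, 1.5], [12.5, 45.0, 1.5], [12.6, 44.9, 1.5], [12.7, 44.9, 1.5], [12.9, 44.9, 1.5], [13.0, 44.8, 1.5], [13.1, 44.8, 1.5], [13.3, 44.7, 1.5]]
ROT [0.0, -0.0001, 0.003] x 12
```

Emit:
{"name": "step_arm", "arguments": {"linear": [[11.8,45.1,1.5],[11.9,45.1,1.5],[12.0,45.1,1.5],[12.2,45.0,1.5],[12.3,45.0,1.5],[12.5,45.0,1.5],[12.6,44.9,1.5],[12.7,44.9,1.5],[12.9,44.9,1.5],[13.0,44.8,1.5]], "delta_rot": [[0,0,0.003],[0,0,0.003],[0,0,0.003],[0,0,0.003],[0,0,0.003],[0,0,0.003],[0,0,0.003],[0,0,0.003],[0,0,0.003],[0,0,0.003]], "grip": [10,10,10,10,10,10,10,10,10,10]}}

```text
time_s: 14.28
tcp_pos: [0.5247, 0.1741, 0.0932]
ee_rot: [[-0.942, 0.336, -0.0], [0.336, 0.942, 0.001], [0.0, 0.0, -1.0]]
wrist_force: [0.6, -0.6, -0.7]
gripper_width: 0.229
gripper_force: 30.0
```

Emit:
{"name": "step_arm", "arguments": {"linear": [[13.1,44.8,1.5],[13.3,44.7,1.5],[0,0,0],[0,0,0],[0,0,0]], "delta_rot": [[0,0,0.003],[0,0,0.003],[0,0,0],[0,0,0],[0,0,0]], "grip": [10,10,10,10,10]}}

```text
time_s: 14.9
tcp_pos: [0.5306, 0.2649, 0.0903]
ee_rot: [[-0.939, 0.343, -0.001], [0.343, 0.939, -0.0], [0.001, -0.0, -1.0]]
wrist_force: [0.1, 0.3, -1.0]
gripper_width: 0.229
gripper_force: 30.0
```

Run:
```python
from h import *
s=sense();print(s['time_s'],s['tcp_pos'],np.round(s['ee_rot'],3).tolist(),np.round(s['wrist_force'],2))
rows(np.array([.5304,.2666,.0145]),frame(-20),5)
```

```text
14.9 [0.53063544 0.26486646 0.09034861] [[-0.939, 0.343, -0.001], [0.343, 0.939, -0.0], [0.001, -0.0, -1.0]] [ 0.06  0.27 -1.03]
LIN [[0.2, 0.3, 15.2], [0.2, 0.3, 15.2], [0.2, 0.3, 15.2], [0.2, 0.3, 15.2], [0.2, 0.3, 15.2]]
ROT [-0.0001, -0.0002, -0.0002] x 5
```

Emit:
{"name": "step_arm", "arguments": {"linear": [[0.3,0.5,25],[0.3,0.5,25],[0.2,0.4,15],[0.1,0.2,8],[0,0,2.5],[0,0,0],[0,0,0]], "delta_rot": [[0,0,0],[0,0,0],[0,0,0],[0,0,0],[0,0,0],[0,0,0],[0,0,0]], "grip": [10,10,10,10,10,10,10]}}

```text
time_s: 15.78
tcp_pos: [0.5311, 0.2685, 0.0156]
ee_rot: [[-0.94, 0.342, 0.001], [0.342, 0.94, 0.001], [-0.0, 0.001, -1.0]]
wrist_force: [0.4, 0.4, -0.4]
gripper_width: 0.231
gripper_force: 30.0
```

Run:
```python
from h import *
s=sense();print(s['time_s'],s['tcp_pos'],np.round(s['ee_rot'],3).tolist(),np.round(s['wrist_force'],2))
```

```text
15.775 [0.53112994 0.26847723 0.01558936] [[-0.94, 0.342, 0.001], [0.342, 0.94, 0.001], [-0.0, 0.001, -1.0]] [ 0.42  0.42 -0.39]
```

Emit:
{"name": "step_arm", "arguments": {"linear": [[0,-1,1.5],[0,0,0],[0,0,0],[0,0,0],[0,0,0]], "delta_rot": [[0,0,0],[0,0,0],[0,0,0],[0,0,0],[0,0,0]], "grip": [10,10,24,32,40]}}

```text
time_s: 16.4
tcp_pos: [0.5305, 0.2672, 0.0135]
ee_rot: [[-0.94, 0.342, -0.0], [0.342, 0.94, 0.0], [0.0, 0.0, -1.0]]
wrist_force: [-0.5, 0.5, 0.0]
gripper_width: 0.399
gripper_force: 0.0
```

Run:
```python
from h import *
s=sense();print(s['time_s'],s['tcp_pos'],np.round(s['ee_rot'],3).tolist(),np.round(s['wrist_force'],2),s['gripper_width']*87)
cell=np.array([*s['tcp_pos'][:2],.0245])+.0018*np.array([.94,-.342,0])
R=frame(-20,-18);p=cell-.001*np.array([.94,-.342,0])-R@np.array([0,0,-.011]);print(p)
rows(p,R,4)
```

```text
16.4 [0.53045941 0.26724741 0.01348707] [[-0.94, 0.342, -0.0], [0.342, 0.94, 0.0], [0.0, 0.0, -1.0]] [-0.51  0.49  0.03] 34.678046631832956
[0.52801722 0.2681364  0.01403838]
LIN [[0.6, 0.0, -0.1], [0.7, 0.0, -0.1], [0.7, 0.0, -0.0], [0.7, 0.0, 0.0]]
ROT [0.0001, 0.0785, 0.0001] x 4
```

Emit:
{"name": "step_arm", "arguments": {"linear": [[0.6,0,0],[0.7,0,0],[0.7,0,0],[0.7,0,0],[0,0,0],[0,0,0],[0,0,0],[0,0,0],[0,0,0],[0,0,0]], "delta_rot": [[0,0.0785,0],[0,0.0785,0],[0,0.0785,0],[0,0.0785,0],[0,0,0],[0,0,0],[0,0,0],[0,0,0],[0,0,0],[0,0,0]], "grip": [40,40,40,40,40,28,20,10,10,10]}}

```text
time_s: 17.65
tcp_pos: [0.5275, 0.2683, 0.0139]
ee_rot: [[-0.894, 0.342, -0.291], [0.325, 0.94, 0.106], [0.31, 0.0, -0.951]]
wrist_force: [-1.4, 0.2, 1.2]
gripper_width: 0.232
gripper_force: 30.0
```

Run:
```python
from h import *
s=sense();print(s['time_s'],s['tcp_pos'],np.round(s['ee_rot'],3).tolist(),np.round(s['wrist_force'],2),s['gripper_width']*87,s['gripper_force'])
p=np.array(s['tcp_pos'])+[0,0,.09];rows(p,frame(-20,-18),4)
```

```text
17.65 [0.52754022 0.26830579 0.01393366] [[-0.894, 0.342, -0.291], [0.325, 0.94, 0.106], [0.31, 0.0, -0.951]] [-1.4   0.25  1.23] 20.179249558074066 29.999158680438995
LIN [[7.0, 0.0, -21.4], [7.0, 0.0, -21.4], [7.0, 0.0, -21.4], [7.0, 0.0, -21.4]]
ROT [0.0, -0.0002, 0.0001] x 4
```

Emit:
{"name": "step_arm", "arguments": {"linear": [[2,0,-6],[7,0,-21.4],[7,0,-21.4],[7,0,-21.4],[5,0,-15.4],[0,0,0],[0,0,0]], "delta_rot": [[0,0,0],[0,0,0],[0,0,0],[0,0,0],[0,0,0],[0,0,0],[0,0,0]], "grip": [10,10,10,10,10,10,10]}}

```text
time_s: 18.52
tcp_pos: [0.5272, 0.2679, 0.1029]
ee_rot: [[-0.893, 0.342, -0.292], [0.326, 0.94, 0.105], [0.31, -0.001, -0.951]]
wrist_force: [-0.3, -0.1, -2.1]
gripper_width: 0.227
gripper_force: 30.0
```

Run:
```python
from h import *
import station
for k in range(4):
    s=sense();c=capture('wrist');print(np.round(s['tcp_pos'],4),np.round(s['wrist_force'],2))
t=capture('side')
cv2.imwrite('pics/g2.png',np.hstack([cv2.resize(c['img'][150:350,180:380],(600,600),interpolation=2)])[:,:,::-1])
rows(np.array([.4979,-.2923,.13]),frame(-17.9,-8),12)
```

```text
[0.5272 0.2679 0.1029] [-0.26 -0.12 -2.12]
[0.5271 0.2678 0.1027] [-0.31  0.43 -0.23]
[0.5271 0.2678 0.1026] [0.35 0.25 0.08]
[0.5272 0.2678 0.1027] [ 0.38 -0.12 -1.04]
LIN [[-12.3, -44.7, -6.3], [-12.3, -44.8, -6.1], [-12.2, -44.8, -5.9], [-12.2, -44.8, -5.7], [-12.1, -44.9, -5.5], [-12.0, -44.9, -5.3], [-12.0, -45.0, -5.1], [-11.9, -45.0, -4.9], [-11.9, -45.0, -4.7], [-11.8, -45.1, -4.5], [-11.7, -45.1, -4.3], [-11.7, -45.1, -4.1]]
ROT [0.0006, -0.0146, -0.003] x 12
```

View pics/g2.png

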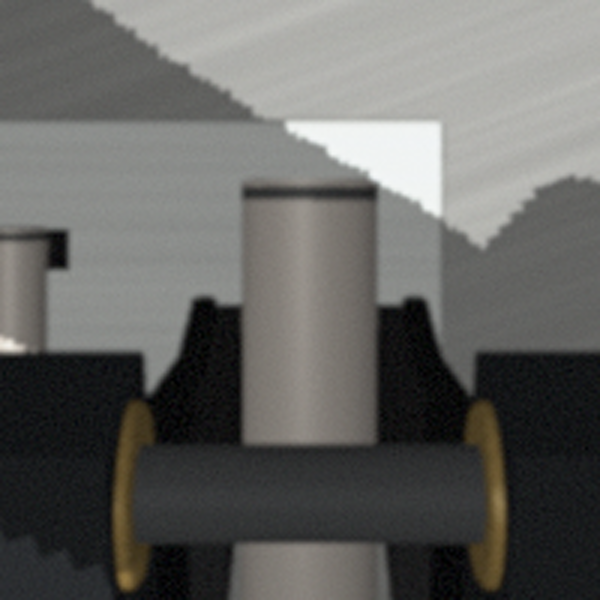

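```bash
cat >> h.py <<'E'
C=np.array([-1.9,.1,-11.6])/1e3; PHI=18.06
def pose(th,xe,ze,off=0,y=0):
    t=np.radians(th);c,s=np.cos(t),np.sin(t)
    x=xe+34.25*c-10.5*s+off; z=ze+34.25*s+10.5*c
    R=frame(YAW,th-PHI); return HOME+(x*U+y*V+z*W)/1e3-R@C, R
def where(s,off=0):
    R=np.array(s['ee_rot']);q=np.array(s['tcp_pos'])+R@C-HOME
    u=-R[:,0];th=np.degrees(np.arcsin(u[2]))+PHI;t=np.radians(th);f=np.array(s['wrist_force'])
    x,z=q@U*1e3-off,q@W*1e3
    return dict(th=th,yaw=np.degrees(np.arctan2(u[1],u[0])),xe=x-34.25*np.cos(t)+10.5*np.sin(t),ze=z-34.25*np.sin(t)-10.5*np.cos(t),y=q@V*1e3,Fu=f@U,Fv=f@V,Fz=f[2],t=s['time_s'],gw=s['gripper_width']*87,j5=s['joints'][4])
def look(n=4,off=0):
    A=[]
    for k in range(n):
        A.append(where(sense(),off))
        if k<n-1: capture('wrist')
    print({k:round(float(np.mean([a[k] for a in A])),2) for k in A[0]},'sd',round(float(np.std([a['Fu'] for a in A])),2))
E
python3 - <<'E'
from h import *
p,R=pose(26.5,-20,30);print(p);rows(p,R,12)
E
```

```text
[ 0.48783294 -0.28881915  0.09242584]
LIN [[-12.4, -44.7, -3.1], [-12.4, -44.8, -2.6], [-12.3, -44.8, -2.1], [-12.3, -44.8, -1.6], [-12.2, -44.9, -1.1], [-12.1, -44.9, -0.7], [-12.0, -45.0, -0.2], [-11.8, -45.0, 0.3], [-11.7, -45.0, 0.7], [-11.5, -45.1, 1.2], [-11.3, -45.1, 1.6], [-11.1, -45.1, 2.1]]
ROT [0.0002, -0.0386, -0.0031] x 12
```

Emit:
{"name": "step_arm", "arguments": {"linear": [[-12.4,-44.7,-3.1],[-12.4,-44.8,-2.6],[-12.3,-44.8,-2.1],[-12.3,-44.8,-1.6],[-12.2,-44.9,-1.1],[-12.1,-44.9,-0.7],[-12.0,-45.0,-0.2],[-11.8,-45.0,0.3],[-11.7,-45.0,0.7],[-11.5,-45.1,1.2]], "delta_rot": [[0,-0.0386,-0.003],[0,-0.0386,-0.003],[0,-0.0386,-0.003],[0,-0.0386,-0.003],[0,-0.0386,-0.003],[0,-0.0386,-0.003],[0,-0.0386,-0.003],[0,-0.0386,-0.003],[0,-0.0386,-0.003],[0,-0.0386,-0.003]], "grip": [10,10,10,10,10,10,10,10,10,10]}}

```text
time_s: 20.02
tcp_pos: [0.4942, -0.1973, 0.0942]
ee_rot: [[-0.947, 0.314, 0.07], [0.313, 0.95, -0.019], [-0.073, 0.004, -0.997]]
wrist_force: [-0.1, -0.1, -0.9]
gripper_width: 0.235
gripper_force: 30.0
```

Emit:
{"name": "step_arm", "arguments": {"linear": [[-11.3,-45.1,1.6],[-11.1,-45.1,2.1],[0,0,0],[0,0,0],[0,0,0],[0,0,0]], "delta_rot": [[0,-0.0386,-0.003],[0,-0.0386,-0.003],[0,0,0],[0,0,0],[0,0,0],[0,0,0]], "grip": [10,10,10,10,10,10]}}

```text
time_s: 20.78
tcp_pos: [0.4882, -0.2877, 0.0923]
ee_rot: [[-0.941, 0.307, 0.142], [0.304, 0.952, -0.043], [-0.148, 0.003, -0.989]]
wrist_force: [-0.0, -0.0, -0.9]
gripper_width: 0.236
gripper_force: 30.0
```

Run:
```python
from h import *
np.set_printoptions(precision=4,suppress=True)
look(5); s=sense();c=capture('wrist');R=np.array(s['ee_rot'])
for l,z in [('bay_spring',.0495),('bay_home',.0495),('bay',.03)]:
    for r in landmark_of('wrist',l)[:1]:
        q=atz(c,r['point'],z,s)-HOME;print(l,round(r['score'],2),np.round(r['point'],1),'bay x,y',q@U*1e3,q@V*1e3)
p,R=pose(26.5,-21,-1.5);rows(p,R,6)
```

```text
{'th': 26.59, 'yaw': -17.91, 'xe': -19.94, 'ze': 29.86, 'y': 0.94, 'Fu': 0.15, 'Fv': 0.05, 'Fz': -0.72, 't': 20.88, 'gw': 20.2, 'j5': -36.85} sd 0.14
bay_spring 0.71 [275.6 176.1] bay x,y -27.57967495862042 -3.2010707556638804
bay_home 0.62 [282.3 224. ] bay x,y 2.8122965719901623 0.5447171333774188
bay 0.85 [285.1 210.6] bay x,y 3.246593883758749 2.4011735942895394
LIN [[0.9, -0.1, 5.1], [0.9, -0.1, 5.1], [0.9, -0.1, 5.1], [0.9, -0.1, 5.1], [0.9, -0.1, 5.1], [0.9, -0.1, 5.1]]
ROT [0.0005, 0.0003, -0.0002] x 6
```

Emit:
{"name": "step_arm", "arguments": {"linear": [[0.9,-0.2,6],[0.9,-0.2,6],[0.9,-0.2,6],[0.9,-0.2,5],[0.9,-0.2,4.5],[0.9,-0.2,3],[0,0,0],[0,0,0],[0,0,0]], "delta_rot": [[0,0,0],[0,0,0],[0,0,0],[0,0,0],[0,0,0],[0,0,0],[0,0,0],[0,0,0],[0,0,0]], "grip": [10,10,10,10,10,10,10,10,10]}}

```text
time_s: 22.3
tcp_pos: [0.4869, -0.2894, 0.0615]
ee_rot: [[-0.941, 0.308, 0.142], [0.305, 0.951, -0.043], [-0.149, 0.003, -0.989]]
wrist_force: [-0.7, 0.5, -1.5]
gripper_width: 0.236
gripper_force: 30.0
```

Run:
```python
from h import *
look(4)
p,R=pose(26.5,-27,-1.5,y=-.3);rows(p,R,4)
```

```text
{'th': 26.61, 'yaw': -17.98, 'xe': -20.74, 'ze': -0.99, 'y': -0.9, 'Fu': -0.34, 'Fv': 0.11, 'Fz': -0.9, 't': 22.38, 'gw': 20.15, 'j5': -32.48} sd 0.48
LIN [[1.6, 0.1, -0.1], [1.6, 0.1, -0.1], [1.6, 0.1, -0.1], [1.6, 0.1, -0.1]]
ROT [0.0007, 0.0005, -0.0004] x 4
```

Emit:
{"name": "step_arm", "arguments": {"linear": [[1.25,0.2,-0.1],[1.25,0.2,-0.1],[1.25,0.1,-0.1],[1.25,0,-0.1],[1.25,0,-0.2],[1.25,0,-0.2],[1.25,0,-0.2],[1.25,0,-0.2],[0,0,0]], "delta_rot": [[0,0,0],[0,0,0],[0,0,0],[0,0,0],[0,0,0],[0,0,0],[0,0,0],[0,0,0],[0,0,0]], "grip": [10,10,10,10,10,10,10,10,10]}}

```text
time_s: 23.58
tcp_pos: [0.4776, -0.2859, 0.0612]
ee_rot: [[-0.941, 0.308, 0.143], [0.305, 0.951, -0.043], [-0.149, 0.003, -0.989]]
wrist_force: [-0.1, -0.3, -0.5]
gripper_width: 0.231
gripper_force: 30.0
```

```bash
python3 -c "
from h import *
look(8)"
```

```text
{'th': 26.61, 'yaw': -17.98, 'xe': -30.71, 'ze': -1.38, 'y': -0.39, 'Fu': 0.31, 'Fv': 0.24, 'Fz': -0.21, 't': 23.75, 'gw': 20.12, 'j5': -31.81} sd 0.64
```

Emit:
{"name": "step_arm", "arguments": {"linear": [[1,0,-0.15],[1,0,-0.15],[1,0,-0.15],[0,0,0]], "delta_rot": [[0,0,0],[0,0,0],[0,0,0],[0,0,0]], "grip": [10,10,10,10]}}

```text
time_s: 24.42
tcp_pos: [0.4752, -0.2851, 0.0614]
ee_rot: [[-0.94, 0.308, 0.144], [0.305, 0.951, -0.043], [-0.15, 0.003, -0.989]]
wrist_force: [2.8, -0.5, -1.0]
gripper_width: 0.229
gripper_force: 30.0
```

```bash
python3 -c "
from h import *
look(8)"
```

```text
{'th': 26.67, 'yaw': -17.97, 'xe': -33.29, 'ze': -1.17, 'y': -0.36, 'Fu': 3.23, 'Fv': 0.24, 'Fz': 0.16, 't': 24.6, 'gw': 20.13, 'j5': -31.61} sd 0.44
```

Emit:
{"name": "step_arm", "arguments": {"linear": [[1,0,-0.15],[1,0,-0.15],[1,0,-0.15],[1,0,-0.15],[0,0,0],[0,0,0]], "delta_rot": [[0,0,0],[0,0,0],[0,0,0],[0,0,0],[0,0,0],[0,0,0]], "grip": [10,10,10,10,10,10]}}

```text
time_s: 25.52
tcp_pos: [0.4721, -0.284, 0.0617]
ee_rot: [[-0.94, 0.308, 0.145], [0.305, 0.951, -0.044], [-0.152, 0.003, -0.988]]
wrist_force: [5.4, -2.0, -0.1]
gripper_width: 0.235
gripper_force: 30.0
```

```bash
python3 -c "
from h import *
look(8,-2.4)"
```

```text
{'th': 26.79, 'yaw': -17.95, 'xe': -33.99, 'ze': -0.89, 'y': -0.32, 'Fu': 6.1, 'Fv': -0.4, 'Fz': 0.49, 't': 25.7, 'gw': 20.16, 'j5': -31.29} sd 0.36
```

Emit:
{"name": "step_arm", "arguments": {"linear": [[1,0,-0.1],[1,0,-0.1],[0.8,0,-0.1],[0.4,0,-0.1],[0,0,0],[0,0,0]], "delta_rot": [[0,0,0],[0,0,0],[0,0,0],[0,0,0],[0,0,0],[0,0,0]], "grip": [10,10,10,10,10,10]}}

```text
time_s: 26.62
tcp_pos: [0.4704, -0.2834, 0.0622]
ee_rot: [[-0.94, 0.307, 0.148], [0.304, 0.952, -0.045], [-0.155, 0.003, -0.988]]
wrist_force: [6.5, -2.8, 0.5]
gripper_width: 0.233
gripper_force: 30.0
```

```bash
python3 -c "
from h import *
look(8,-2.4)
P0=None
for i,(t,x,z,n) in enumerate([(23,-37.4,-1,4),(19,-38,-1,4),(15.5,-38.5,-1,4)]):
    p,R=pose(t,x,z,-2.4,-.3);rows(p,R,n,P0=P0);P0=(p,R)
"
```

```text
{'th': 26.97, 'yaw': -17.92, 'xe': -35.75, 'ze': -0.41, 'y': -0.24, 'Fu': 7.08, 'Fv': -0.43, 'Fz': 0.43, 't': 26.8, 'gw': 20.19, 'j5': -31.0} sd 0.63
LIN [[0.3, -0.0, 0.6], [0.3, -0.0, 0.6], [0.3, -0.0, 0.6], [0.3, -0.0, 0.6]]
ROT [0.0007, 0.0173, -0.0001] x 4
LIN [[0.0, -0.0, 0.5], [0.0, -0.0, 0.5], [-0.0, -0.0, 0.5], [-0.0, -0.0, 0.5]]
ROT [0.0, 0.0175, 0.0] x 4
LIN [[0.0, 0.0, 0.4], [-0.0, 0.0, 0.4], [-0.0, 0.0, 0.4], [-0.0, 0.0, 0.4]]
ROT [0.0, 0.0153, -0.0] x 4
```

```bash
python3 -c "
from h import *
c=capture('wrist');g=cv2.cvtColor(c['img'],cv2.COLOR_RGB2GRAY).astype(float)
r=cv2.cvtColor(cv2.resize(cv2.imread('pics/g2.png'),(200,200),interpolation=3),cv2.COLOR_BGR2GRAY).astype(float)
print('ref',r[52:72,93:113].mean(1).round().astype(int).tolist())
print('now',g[202:222,273:293].mean(1).round().astype(int).tolist())
print('ref width row80',r[80,55:150].round().astype(int)[::2].tolist());print('now',g[230,235:330].round().astype(int)[::2].tolist())
"
```

```text
ref [150, 143, 140, 138, 139, 140, 139, 136, 131, 115, 87, 60, 53, 68, 98, 123, 133, 135, 135, 134]
now [108, 126, 129, 129, 126, 122, 132, 158, 169, 147, 107, 79, 75, 107, 155, 179, 183, 182, 182, 182]
ref width row80 [137, 141, 140, 141, 142, 141, 139, 140, 142, 139, 139, 139, 137, 112, 110, 116, 119, 122, 125, 130, 132, 141, 146, 145, 141, 135, 128, 124, 119, 117, 111, 108, 104, 98, 87, 104, 136, 136, 138, 137, 137, 137, 137, 135, 138, 131, 106, 97]
now [30, 37, 31, 41, 95, 111, 112, 112, 110, 110, 108, 113, 109, 135, 158, 162, 169, 173, 175, 178, 180, 185, 187, 194, 191, 185, 181, 174, 170, 163, 161, 155, 146, 140, 129, 114, 107, 108, 109, 110, 107, 109, 108, 93, 33, 32, 32, 26]
```

```bash
echo "PHI=18.7" >> h.py; python3 -c "
from h import *
w=where(sense(),0);print({k:round(float(v),2) for k,v in w.items()})
for off in(-2.4,-2,-1.6): print(off,comp(w['th'],w['xe']-off,w['ze']))
off=-2.0
P0=None
for i,(t,x,z,n) in enumerate([(24,-37.2,-1,4),(20,-37.8,-1,4),(16,-38.4,-1,4)]):
    p,R=pose(t,x,z,off,-.3);rows(p,R,n,P0=P0);P0=(p,R);print(comp(t,x,z),limits(t,z))
"
```

```text
{'th': 27.61, 'yaw': -17.92, 'xe': -37.9, 'ze': -0.71, 'y': -0.27, 'Fu': 7.59, 'Fv': -0.13, 'Fz': 0.62, 't': 27.02, 'gw': 19.7, 'j5': -31.0}
-2.4 7.26
-2 7.66
-1.6 8.06
LIN [[0.2, -0.0, 0.5], [0.2, -0.0, 0.5], [0.2, -0.0, 0.5], [0.2, -0.0, 0.5]]
ROT [0.0007, 0.0157, -0.0001] x 4
8.87 (np.float64(-38.13), np.float64(-7.12))
LIN [[0.0, -0.0, 0.5], [-0.0, -0.0, 0.5], [-0.0, -0.0, 0.5], [-0.0, -0.0, 0.5]]
ROT [-0.0, 0.0175, 0.0] x 4
9.23 (np.float64(-38.7), np.float64(-15.82))
LIN [[0.0, 0.0, 0.5], [-0.0, 0.0, 0.5], [-0.0, 0.0, 0.5], [-0.0, 0.0, 0.5]]
ROT [-0.0, 0.0175, -0.0] x 4
9.64 (np.float64(-39.24), np.float64(-29.15))
```

```bash
python3 -c "
from h import *
off=-2.7
p,R=pose(20,-37.7,-1,off,-.3);rows(p,R,8);print(comp(20,-37.7,-1))"
```

```text
LIN [[0.2, -0.0, 0.4], [0.2, -0.0, 0.5], [0.2, -0.0, 0.5], [0.2, -0.0, 0.5], [0.2, -0.0, 0.5], [0.2, -0.0, 0.5], [0.1, -0.0, 0.5], [0.1, -0.0, 0.5]]
ROT [0.0004, 0.0166, -0.0] x 8
9.13
```

Emit:
{"name": "step_arm", "arguments": {"linear": [[0.3,0,0.5],[0.3,0,0.5],[0.3,0,0.5],[0.3,0,0.5],[0.3,0,0.5],[0.3,0,0.5],[0.2,0,0.5],[0.2,0,0.5],[0,0,0],[0,0,0]], "delta_rot": [[0,0.0166,0],[0,0.0166,0],[0,0.0166,0],[0,0.0166,0],[0,0.0166,0],[0,0.0166,0],[0,0.0166,0],[0,0.0166,0],[0,0,0],[0,0,0]], "grip": [10,10,10,10,10,10,10,10,10,10]}}

```text
time_s: 28.28
tcp_pos: [0.4701, -0.2833, 0.0584]
ee_rot: [[-0.951, 0.307, 0.026], [0.307, 0.952, -0.005], [-0.026, 0.003, -1.0]]
wrist_force: [9.0, -2.9, 2.1]
gripper_width: 0.23
gripper_force: 30.0
```

```bash
cat >> h.py <<'E'
def band():
    c=capture('wrist');g=cv2.cvtColor(c['img'],cv2.COLOR_RGB2GRAY).astype(float)
    p=g[206:222,273:293].mean(1);i=np.argmin(p[3:12])+3;a,b,d=p[i-1:i+2];print('band row',round(206+i+.5*(a-d)/(a-2*b+d),2))
E
python3 -c "
from h import *
look(8,-2.7);band()
w=where(sense(),-2.7);print(comp(w['th'],w['xe'],w['ze']))
p,R=pose(14,-38.5,-1.2,-2.7,-.3);rows(p,R,8);print(comp(14,-38.5,-1.2),limits(14,-1.2))"
```

```text
{'th': 20.19, 'yaw': -17.87, 'xe': -37.01, 'ze': -1.08, 'y': -0.23, 'Fu': 8.93, 'Fv': -0.11, 'Fz': 1.61, 't': 28.45, 'gw': 20.08, 'j5': -41.07} sd 0.46
band row 213.78
8.52
LIN [[0.1, -0.0, 0.4], [0.1, -0.0, 0.4], [0.1, -0.0, 0.4], [0.1, -0.0, 0.4], [0.1, -0.0, 0.4], [0.1, -0.0, 0.4], [0.0, -0.0, 0.4], [0.0, -0.0, 0.4]]
ROT [0.0003, 0.0135, 0.0001] x 8
9.7 (np.float64(-39.45), np.float64(-36.47))
```

Emit:
{"name": "step_arm", "arguments": {"linear": [[0.25,0,0.4],[0.25,0,0.4],[0.25,0,0.4],[0.25,0,0.4],[0.25,0,0.4],[0.25,0,0.4],[0.2,0,0.4],[0.2,0,0.4],[0,0,0],[0,0,0]], "delta_rot": [[0,0.0135,0],[0,0.0135,0],[0,0.0135,0],[0,0.0135,0],[0,0.0135,0],[0,0.0135,0],[0,0.0135,0],[0,0.0135,0],[0,0,0],[0,0,0]], "grip": [10,10,10,10,10,10,10,10,10,10]}}

```text
time_s: 29.92
tcp_pos: [0.4693, -0.283, 0.0554]
ee_rot: [[-0.949, 0.307, -0.075], [0.305, 0.952, 0.027], [0.079, 0.003, -0.997]]
wrist_force: [9.4, -2.9, 2.5]
gripper_width: 0.231
gripper_force: 30.0
```

```bash
python3 -c "
from h import *
look(8,-2.7);band()
w=where(sense(),-2.7);print(comp(w['th'],w['xe'],w['ze']))
p,R=pose(10,-39.3,-1.2,-2.7,-.3);rows(p,R,6);print(comp(10,-39.3,-1.2),limits(10,-1.2))"
```

```text
{'th': 14.15, 'yaw': -17.84, 'xe': -38.77, 'ze': -1.25, 'y': -0.22, 'Fu': 10.59, 'Fv': 0.38, 'Fz': 1.96, 't': 30.1, 'gw': 20.15, 'j5': -48.77} sd 0.55
band row 213.78
9.99
LIN [[-0.0, -0.0, 0.3], [-0.0, -0.0, 0.3], [-0.0, -0.0, 0.3], [-0.0, -0.0, 0.3], [-0.0, -0.0, 0.3], [-0.0, -0.0, 0.3]]
ROT [0.0004, 0.0121, 0.0002] x 6
10.34 (np.float64(-39.98), np.float64(-37.21))
```

Emit:
{"name": "step_arm", "arguments": {"linear": [[0.1,0,0.3],[0.1,0,0.3],[0.1,0,0.3],[0.1,0,0.3],[0.1,0,0.3],[0.1,0,0.3],[0,0,0],[0,0,0]], "delta_rot": [[0,0.012,0],[0,0.012,0],[0,0.012,0],[0,0.012,0],[0,0.012,0],[0,0.012,0],[0,0,0],[0,0,0]], "grip": [10,10,10,10,10,10,10,10]}}

```text
time_s: 31.32
tcp_pos: [0.4688, -0.2829, 0.0534]
ee_rot: [[-0.941, 0.307, -0.142], [0.303, 0.952, 0.048], [0.15, 0.002, -0.989]]
wrist_force: [10.7, -3.8, 1.0]
gripper_width: 0.23
gripper_force: 30.0
```

```bash
python3 -c "
from h import *
look(10,-2.7);band()
w=where(sense(),-2.7);print(comp(w['th'],w['xe'],w['ze']))
P0=None
for t,x,z in [(7.5,-39.8,-2.7),(5,-39.9,-5.2),(2.5,-39.9,-7.8)]:
    p,R=pose(t,x,z,-2.7,-.3);rows(p,R,5,P0=P0);P0=(p,R);print(comp(t,x+.2,z),limits(t,z))"
```

```text
{'th': 10.08, 'yaw': -17.83, 'xe': -39.71, 'ze': -1.23, 'y': -0.23, 'Fu': 11.15, 'Fv': 0.15, 'Fz': 1.25, 't': 31.55, 'gw': 20.24, 'j5': -53.8} sd 0.26
band row 213.8
10.75
LIN [[-0.1, -0.0, 0.5], [-0.1, -0.0, 0.5], [-0.1, -0.0, 0.5], [-0.1, -0.0, 0.5], [-0.1, -0.0, 0.5]]
ROT [0.0005, 0.009, 0.0002] x 5
10.75 (np.float64(-40.1), np.float64(-38.75))
LIN [[-0.2, 0.0, 0.7], [-0.2, 0.0, 0.7], [-0.2, 0.0, 0.7], [-0.2, 0.0, 0.7], [-0.2, 0.0, 0.7]]
ROT [0.0, 0.0087, 0.0] x 5
10.92 (np.float64(-40.27), np.float64(-39.06))
LIN [[-0.2, -0.0, 0.7], [-0.2, -0.0, 0.7], [-0.2, -0.0, 0.7], [-0.2, -0.0, 0.7], [-0.2, -0.0, 0.7]]
ROT [0.0, 0.0087, -0.0] x 5
10.8 (np.float64(-40.65), np.float64(-37.69))
```

Emit:
{"name": "step_arm", "arguments": {"linear": [[0,0,0.5],[0,0,0.5],[0,0,0.5],[0,0,0.5],[0,0,0.5],[0,0,0],[0,0,0]], "delta_rot": [[0,0.009,0],[0,0.009,0],[0,0.009,0],[0,0.009,0],[0,0.009,0],[0,0,0],[0,0,0]], "grip": [10,10,10,10,10,10,10]}}

```text
time_s: 32.7
tcp_pos: [0.4688, -0.2829, 0.0515]
ee_rot: [[-0.934, 0.306, -0.183], [0.3, 0.952, 0.061], [0.193, 0.002, -0.981]]
wrist_force: [11.5, -2.8, 4.1]
gripper_width: 0.232
gripper_force: 30.0
```

```bash
python3 -c "
from h import *
look(10,-2.7);band()
w=where(sense(),-2.7);print(comp(w['th'],w['xe'],w['ze']))
p,R=pose(5,w['xe']-.1,-5.2,-2.7,-.3);rows(p,R,5)"
```

```text
{'th': 7.55, 'yaw': -17.8, 'xe': -39.92, 'ze': -1.91, 'y': -0.25, 'Fu': 11.49, 'Fv': 0.51, 'Fz': 4.0, 't': 32.92, 'gw': 20.1, 'j5': -56.77} sd 0.55
band row 214.18
10.97
LIN [[-0.2, -0.0, 0.9], [-0.2, -0.0, 0.9], [-0.2, -0.0, 0.9], [-0.2, -0.0, 0.9], [-0.2, -0.0, 0.9]]
ROT [0.0004, 0.0089, 0.0003] x 5
```

Emit:
{"name": "step_arm", "arguments": {"linear": [[0.1,0,0.6],[0.1,0,0.6],[0,0,0.7],[0,0,0.7],[0,0,0],[0,0,0]], "delta_rot": [[0,0,0],[0,0,0],[0,0,0],[0,0,0],[0,0,0],[0,0,0]], "grip": [10,10,10,10,10,10]}}

```text
time_s: 33.95
tcp_pos: [0.4687, -0.283, 0.049]
ee_rot: [[-0.934, 0.306, -0.182], [0.3, 0.952, 0.061], [0.192, 0.002, -0.981]]
wrist_force: [12.1, -3.8, 3.0]
gripper_width: 0.229
gripper_force: 30.0
```

```bash
echo "PHI=17.8" >> h.py; python3 -c "
from h import *
look(8,-2.7);band()"
```

```text
{'th': 6.73, 'yaw': -17.79, 'xe': -40.24, 'ze': -3.92, 'y': -0.4, 'Fu': 12.51, 'Fv': 0.05, 'Fz': 3.35, 't': 34.12, 'gw': 20.02, 'j5': -56.36} sd 0.17
band row 214.2
```

```bash
python3 -c "
from h import *
P0=None
for t,x,z in [(5.3,-39.8,-5.2),(3.5,-39.8,-7)]:
    p,R=pose(t,x,z,-2.7,-.4);rows(p,R,4,P0=P0);P0=(p,R);print(comp(t,x+.12,z),limits(t,z))"
```

```text
LIN [[-0.2, -0.0, 0.5], [-0.2, -0.0, 0.5], [-0.2, -0.0, 0.5], [-0.2, -0.0, 0.5]]
ROT [0.0004, 0.0062, 0.0005] x 4
10.93 (np.float64(-40.21), np.float64(-39.0))
LIN [[-0.2, 0.0, 0.7], [-0.2, 0.0, 0.7], [-0.2, 0.0, 0.7], [-0.2, 0.0, 0.7]]
ROT [-0.0, 0.0079, -0.0] x 4
10.87 (np.float64(-40.45), np.float64(-37.46))
```

Emit:
{"name": "step_arm", "arguments": {"linear": [[-0.2,0,0.5],[-0.2,0,0.5],[-0.2,0,0.6],[-0.2,0,0.6],[-0.2,0,0.7],[-0.2,0,0.7],[0,0,0]], "delta_rot": [[0,0.006,0],[0,0.006,0],[0,0.006,0],[0,0.006,0],[0,0.008,0],[0,0.008,0],[0,0,0]], "grip": [10,10,10,10,10,10,10]}}

```text
time_s: 35.22
tcp_pos: [0.4687, -0.2831, 0.045]
ee_rot: [[-0.926, 0.306, -0.22], [0.297, 0.952, 0.073], [0.232, 0.002, -0.973]]
wrist_force: [12.1, -2.9, 3.5]
gripper_width: 0.229
gripper_force: 30.0
```

```bash
python3 -c "
from h import *
look(8,-2.7);band()
w=where(sense(),-2.7);P0=None
for t,x,z in [(2.5,w['xe'],-8.5),(0.5,w['xe'],-10)]:
    p,R=pose(t,x,z,-2.7,-.4);rows(p,R,4,P0=P0);P0=(p,R)"
```

```text
{'th': 4.4, 'yaw': -17.79, 'xe': -40.27, 'ze': -6.78, 'y': -0.42, 'Fu': 12.1, 'Fv': 0.12, 'Fz': 3.21, 't': 35.4, 'gw': 20.19, 'j5': -58.83} sd 0.52
band row 214.29
LIN [[-0.2, -0.0, 0.6], [-0.2, -0.0, 0.6], [-0.2, -0.0, 0.6], [-0.2, -0.0, 0.6]]
ROT [0.0004, 0.0083, 0.0005] x 4
LIN [[-0.2, 0.0, 0.6], [-0.2, 0.0, 0.6], [-0.2, 0.0, 0.6], [-0.2, 0.0, 0.6]]
ROT [0.0, 0.0087, 0.0] x 4
```

Emit:
{"name": "step_arm", "arguments": {"linear": [[-0.25,0,0.6],[-0.25,0,0.6],[-0.25,0,0.6],[-0.25,0,0.6],[-0.2,0,0.6],[-0.2,0,0.6],[-0.2,0,0.4],[0,0,0],[0,0,0]], "delta_rot": [[0,0.0083,0],[0,0.0083,0],[0,0.0083,0],[0,0.0083,0],[0,0.0087,0],[0,0.0087,0],[0,0.0087,0],[0,0,0],[0,0,0]], "grip": [10,10,10,10,10,10,10,10,10]}}

```text
time_s: 36.75
tcp_pos: [0.4686, -0.2831, 0.0405]
ee_rot: [[-0.911, 0.306, -0.276], [0.292, 0.952, 0.09], [0.29, 0.002, -0.957]]
wrist_force: [10.8, -3.4, 3.3]
gripper_width: 0.228
gripper_force: 30.2
```

```bash
python3 -c "
from h import *
look(8,-2.7);band()
s=sense();print(np.array(s['tcp_pos'])[2]-.03)
p,R=pose(0,-39.8,-10.4,-2.7,-.4);rows(p,R,4)"
```

```text
{'th': 0.94, 'yaw': -17.79, 'xe': -40.43, 'ze': -9.5, 'y': -0.46, 'Fu': 11.85, 'Fv': -0.06, 'Fz': 3.48, 't': 36.93, 'gw': 20.14, 'j5': -62.61} sd 0.34
band row 214.5
0.01052483005263409
LIN [[-0.2, 0.0, 0.3], [-0.2, 0.0, 0.3], [-0.3, 0.0, 0.3], [-0.3, 0.0, 0.3]]
ROT [0.0003, 0.0041, 0.0005] x 4
```

Emit:
{"name": "step_arm", "arguments": {"linear": [[-0.15,0,0.5],[-0.15,0,0.5],[0,0,0]], "delta_rot": [[0,0.003,0],[0,0.003,0],[0,0,0]], "grip": [10,10,10]}}

```text
time_s: 37.52
tcp_pos: [0.4687, -0.2832, 0.04]
ee_rot: [[-0.91, 0.306, -0.281], [0.292, 0.952, 0.092], [0.296, 0.002, -0.955]]
wrist_force: [11.0, -3.3, 5.3]
gripper_width: 0.23
gripper_force: 30.8
```

```bash
python3 -c "
from h import *
look(8,-2.7);band()"
```

```text
{'th': 0.6, 'yaw': -17.78, 'xe': -40.33, 'ze': -9.87, 'y': -0.52, 'Fu': 11.94, 'Fv': 0.03, 'Fz': 5.82, 't': 37.7, 'gw': 20.12, 'j5': -62.96} sd 0.35
band row 214.54
```

Emit:
{"name": "step_arm", "arguments": {"linear": [[-0.48,0,-0.15],[-0.48,0,-0.15],[-0.48,0,-0.15],[-0.48,0,-0.15],[0,0,0]], "delta_rot": [[0,0,0],[0,0,0],[0,0,0],[0,0,0],[0,0,0]], "grip": [10,10,10,10,10]}}

```text
time_s: 38.55
tcp_pos: [0.4693, -0.2834, 0.0397]
ee_rot: [[-0.909, 0.306, -0.284], [0.292, 0.952, 0.093], [0.299, 0.002, -0.954]]
wrist_force: [9.8, -3.0, 6.2]
gripper_width: 0.224
gripper_force: 30.7
```

```bash
python3 -c "
from h import *
look(8,-2.7);band()"
```

```text
{'th': 0.43, 'yaw': -17.8, 'xe': -39.67, 'ze': -10.06, 'y': -0.55, 'Fu': 10.23, 'Fv': -0.26, 'Fz': 5.75, 't': 38.73, 'gw': 20.09, 'j5': -63.2} sd 0.36
band row 214.31
```

Emit:
{"name": "step_arm", "arguments": {"linear": [[-0.48,0,-0.15],[-0.48,0,-0.15],[-0.48,0,-0.15],[-0.48,0,-0.15],[0,0,0]], "delta_rot": [[0,0,0],[0,0,0],[0,0,0],[0,0,0],[0,0,0]], "grip": [10,10,10,10,10]}}

```text
time_s: 39.58
tcp_pos: [0.4704, -0.2838, 0.0394]
ee_rot: [[-0.908, 0.306, -0.286], [0.292, 0.952, 0.094], [0.301, 0.002, -0.954]]
wrist_force: [8.4, -3.2, 5.4]
gripper_width: 0.232
gripper_force: 30.6
```

```bash
python3 -c "
from h import *
look(8,-2.7);band()"
```

```text
{'th': 0.31, 'yaw': -17.81, 'xe': -38.59, 'ze': -10.31, 'y': -0.56, 'Fu': 9.3, 'Fv': -0.19, 'Fz': 4.95, 't': 39.75, 'gw': 20.15, 'j5': -63.41} sd 0.51
band row 214.31
```

Emit:
{"name": "step_arm", "arguments": {"linear": [[-0.48,0,-0.12],[-0.48,0,-0.12],[-0.48,0,-0.12],[-0.48,0,-0.12],[-0.48,0,-0.12],[0,0,0]], "delta_rot": [[0,0,0],[0,0,0],[0,0,0],[0,0,0],[0,0,0],[0,0,0]], "grip": [10,10,10,10,10,10]}}

```text
time_s: 40.72
tcp_pos: [0.4716, -0.2841, 0.0391]
ee_rot: [[-0.907, 0.307, -0.288], [0.292, 0.952, 0.095], [0.303, 0.002, -0.953]]
wrist_force: [6.6, -2.0, 6.2]
gripper_width: 0.234
gripper_force: 30.4
```

```bash
python3 -c "
from h import *
look(8,-2.7);band()"
```

```text
{'th': 0.15, 'yaw': -17.83, 'xe': -37.3, 'ze': -10.57, 'y': -0.56, 'Fu': 7.38, 'Fv': -0.22, 'Fz': 4.91, 't': 40.9, 'gw': 20.18, 'j5': -63.66} sd 0.54
band row 214.3
```

Emit:
{"name": "step_arm", "arguments": {"linear": [[-0.48,0,-0.15],[-0.48,0,-0.15],[-0.48,0,-0.15],[-0.48,0,-0.15],[-0.48,0,-0.15],[0,0,0]], "delta_rot": [[0,0,0],[0,0,0],[0,0,0],[0,0,0],[0,0,0],[0,0,0]], "grip": [10,10,10,10,10,10]}}

```text
time_s: 41.88
tcp_pos: [0.4729, -0.2846, 0.0389]
ee_rot: [[-0.906, 0.307, -0.29], [0.292, 0.952, 0.096], [0.306, 0.002, -0.952]]
wrist_force: [4.6, -2.0, 5.5]
gripper_width: 0.233
gripper_force: 30.2
```

```bash
python3 -c "
from h import *
look(8,-2.7);band()"
```

```text
{'th': 0.01, 'yaw': -17.85, 'xe': -35.93, 'ze': -10.64, 'y': -0.57, 'Fu': 5.58, 'Fv': -0.14, 'Fz': 5.47, 't': 42.05, 'gw': 20.18, 'j5': -63.94} sd 0.51
band row 214.01
```

Emit:
{"name": "step_arm", "arguments": {"linear": [[-0.48,0,-0.2],[-0.48,0,-0.2],[-0.48,0,-0.2],[-0.48,0,-0.2],[-0.48,0,-0.2],[0,0,0]], "delta_rot": [[0,0,0],[0,0,0],[0,0,0],[0,0,0],[0,0,0],[0,0,0]], "grip": [10,10,10,10,10,10]}}

```text
time_s: 43.02
tcp_pos: [0.4742, -0.285, 0.0389]
ee_rot: [[-0.905, 0.308, -0.293], [0.292, 0.952, 0.097], [0.308, 0.002, -0.951]]
wrist_force: [4.2, -0.8, 4.6]
gripper_width: 0.233
gripper_force: 30.1
```

```bash
python3 -c "
from h import *
look(8,-2.7);band()"
```

```text
{'th': -0.15, 'yaw': -17.87, 'xe': -34.54, 'ze': -10.56, 'y': -0.59, 'Fu': 4.29, 'Fv': 0.14, 'Fz': 5.1, 't': 43.2, 'gw': 20.12, 'j5': -64.25} sd 0.51
band row 214.01
```

Emit:
{"name": "step_arm", "arguments": {"linear": [[-0.4,0,-0.2],[-0.4,0,-0.2],[-0.4,0,-0.2],[-0.4,0,-0.2],[0,0,0]], "delta_rot": [[0,0,0],[0,0,0],[0,0,0],[0,0,0],[0,0,0]], "grip": [10,10,10,10,10]}}

```text
time_s: 44.05
tcp_pos: [0.4748, -0.2852, 0.0389]
ee_rot: [[-0.905, 0.308, -0.295], [0.292, 0.951, 0.098], [0.311, 0.003, -0.95]]
wrist_force: [1.9, -0.8, 5.2]
gripper_width: 0.235
gripper_force: 30.0
```

```bash
python3 -c "
from h import *
look(8,-2.7);band()"
```

```text
{'th': -0.31, 'yaw': -17.88, 'xe': -33.95, 'ze': -10.48, 'y': -0.59, 'Fu': 2.63, 'Fv': 0.04, 'Fz': 5.49, 't': 44.23, 'gw': 20.04, 'j5': -64.5} sd 0.48
band row 213.91
```

Emit:
{"name": "step_arm", "arguments": {"linear": [[-0.4,0,-0.3],[-0.4,0,-0.3],[-0.3,0,-0.3],[0,0,0]], "delta_rot": [[0,0,0],[0,0,0],[0,0,0],[0,0,0]], "grip": [10,10,10,10]}}

```text
time_s: 44.95
tcp_pos: [0.4748, -0.2852, 0.0389]
ee_rot: [[-0.904, 0.308, -0.297], [0.292, 0.951, 0.099], [0.314, 0.003, -0.95]]
wrist_force: [0.2, -0.8, 6.0]
gripper_width: 0.229
gripper_force: 30.0
```

```bash
python3 -c "
from h import *
look(8,-2.7);band()"
```

```text
{'th': -0.47, 'yaw': -17.91, 'xe': -33.9, 'ze': -10.39, 'y': -0.58, 'Fu': 0.47, 'Fv': -0.25, 'Fz': 5.55, 't': 45.12, 'gw': 20.12, 'j5': -64.72} sd 0.34
band row 213.79
```

Emit:
{"name": "step_arm", "arguments": {"linear": [[0.15,0,-0.5],[0.15,0,-0.5],[0.15,0,-0.5],[0,0,0]], "delta_rot": [[0,0,0],[0,0,0],[0,0,0],[0,0,0]], "grip": [10,10,10,10]}}

```text
time_s: 45.85
tcp_pos: [0.475, -0.2851, 0.0391]
ee_rot: [[-0.903, 0.309, -0.297], [0.293, 0.951, 0.1], [0.313, 0.003, -0.95]]
wrist_force: [-2.9, -1.6, -2.7]
gripper_width: 0.233
gripper_force: 30.0
```

```bash
python3 -c "
from h import *
look(6,-2.7);band()"
```

```text
{'th': -0.44, 'yaw': -17.94, 'xe': -33.74, 'ze': -10.1, 'y': -0.42, 'Fu': -3.99, 'Fv': -2.28, 'Fz': -3.23, 't': 45.98, 'gw': 20.06, 'j5': -64.74} sd 1.05
band row 213.79
```

Emit:
{"name": "step_arm", "arguments": {"linear": [[0.3,0,0.3],[0,0,0],[0,0,0],[0,0,0],[0,0,0]], "delta_rot": [[0,0,0],[0,0,0],[0,0,0],[0,0,0],[0,0,0]], "grip": [10,22,26,32,34]}}

```text
time_s: 46.78
tcp_pos: [0.4772, -0.2854, 0.0403]
ee_rot: [[-0.906, 0.308, -0.292], [0.292, 0.951, 0.098], [0.307, 0.003, -0.952]]
wrist_force: [-0.6, 0.6, 0.1]
gripper_width: 0.372
gripper_force: 0.0
```

```bash
python3 -c "
from h import *
look(6,-2.7)"
```

```text
{'th': -0.16, 'yaw': -17.89, 'xe': -31.96, 'ze': -9.36, 'y': -0.22, 'Fu': -0.25, 'Fv': -0.08, 'Fz': -0.46, 't': 46.9, 'gw': 33.41, 'j5': -64.61} sd 0.44
```

Emit:
{"name": "step_arm", "arguments": {"linear": [[1.5,0,-4.8],[3,0,-9.5],[6,0,-19],[9,0,-28],[12,0,-38],[0,0,0],[0,0,0]], "delta_rot": [[0,0,0],[0,0,0],[0,0,0],[0,0,0],[0,0,0],[0,0,0],[0,0,0]], "grip": [34,34,34,34,34,34,34]}}

```text
time_s: 47.9
tcp_pos: [0.4767, -0.2858, 0.1443]
ee_rot: [[-0.905, 0.309, -0.293], [0.292, 0.951, 0.099], [0.309, 0.004, -0.951]]
wrist_force: [0.6, -1.0, 0.1]
gripper_width: 0.393
gripper_force: 0.0
```

Run:
```python
from h import *
np.set_printoptions(precision=4,suppress=True)
s=sense();c=capture('wrist');print(s['time_s'],s['tcp_pos'])
for l in ['cell','full_b','button','bay_home']:
    for r in landmark_of('wrist',l)[:4]:
        q=atz(c,r['point'],.0495,s)-HOME;print(l,round(r['score'],2),np.round(r['point'],1),q@U*1e3,q@V*1e3)
for n in ['wrist','top']:
  c=capture(n)
  for r in silhouettes(n,'cell')[:4]:
    ys,xs=np.nonzero(r['mask']); P=np.array([atz(c,(x,y),.0545,s)-HOME for x,y in zip(xs,ys)]);P=np.c_[P@U,P@V]*1e3
    print(n,r['score'],cv2.minAreaRect(P.astype(np.float32)))
```

```text
47.9 [ 0.4767 -0.2858  0.1443]
cell 0.67 [280.2 255.8] -2.1170140050152066 -2.119427832934926
full_b 0.68 [472.6 263.5] 3.961977322551359 143.8513527751135
full_b 0.6 [379.1 262.1] 2.776090850532201 72.84267788511775
button 0.78 [281.4 303.1] 33.541277953086556 -1.253957043740067
bay_home 0.64 [280.8 260.9] 1.73705614370125 -1.6695213390125836
wrist 0.75 ((-4.431388854980469, -0.4733314514160156), (21.129764556884766, 64.80225372314453), 89.08565521240234)
top 0.72 ((-21.990711212158203, 585.0841064453125), (71.73066711425781, 22.676849365234375), 78.62876892089844)
top 0.6 ((-11.596513748168945, 0.24869155883789062), (56.68505859375, 22.342004776000977), 2.000941514968872)
top 0.44 ((-25.65978240966797, 293.9935607910156), (96.90133666992188, 13.005264282226562), 32.86815643310547)
```

```bash
python3 -c "
from station import finish_job
print(finish_job())"
```

```text
the job is handed in; nothing more can be done
None
```

The large cell is in the empty bay, eased forward until its button met the contact wall, then released; the last camera check put the button about 33.5 mm lipwards and the cell in line. The job was handed in just after 48 s, but no verdict came back.

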